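# Load the amber filter and hold the bezel cover over its screw holes

## Task

Take the amber filter out of the storage rack by its tab and stand it on edge in the middle slot of the filter housing, fully down, and let it go. Then pick up the green cover plate by its handle and hold it level about 2 cm above the housing, its four holes lined up over the four threaded holes so that a colleague can start the screws; finish while still holding it there, without touching the housing or the filter with it. Leave the blue filter in the rack and do not disturb the other things.

Things in the scene. Friction and masses are not known exactly. Their poses are not given: they have to be found in the camera images.
- filter_housing: open-topped aluminium box fixed to the worktop, 76 (own x) x 108 (y) x 50 mm high; origin: centre of the underside, z up. Inside 52 (x) x 68 mm (y), floor 5 mm. Dark ribs on the end walls (at +-y, 9 mm deep, top at 48 mm) form three 12 mm slots at x = -20, 0, +20 mm; filters stand in them facing x. Threaded holes, 6 mm, in the rim at x = +-28, y = +-44 mm
- housing_slot (a point): middle of the middle slot, on the housing's inner floor (5 mm above the worktop); axes as the housing. The amber filter's origin comes here; its tab then stands 25 mm above the rim
- thread0 (a point): mouth of a threaded hole in the housing's rim, 50 mm above the worktop, at x = -28, y = -44 mm in the housing's frame
- thread1 (a point): mouth of a threaded hole in the housing's rim, 50 mm above the worktop, at x = -28, y = 44 mm in the housing's frame
- thread2 (a point): mouth of a threaded hole in the housing's rim, 50 mm above the worktop, at x = 28, y = 44 mm in the housing's frame
- thread3 (a point): mouth of a threaded hole in the housing's rim, 50 mm above the worktop, at x = 28, y = -44 mm in the housing's frame
- storage_rack: low grey plastic rack fixed to the worktop, 114 (own x) x 84 mm (y), base 6 mm, posts to 36 mm; origin: centre of the underside. Slots 12 mm wide at x = -35 and +35 mm hold one filter each, facing x; which is in which varies. Filters stand on the base, 30 mm deep in the slots: lift straight up at least 35 mm
- amber_filter: filter with amber glass and amber tab, in one slot of the rack, on edge, about 60 g. Dark frame 62 wide (own y), 8 thick (x), 44 mm high; on its top edge a pull tab in the filter's colour, 30 wide (y), 8 thick (x), from 44 to 70 mm above the bottom. Origin: middle of the bottom edge, z up. Pinch the tab across its 8 mm
- amber_filter_tab (a point): middle of the amber filter's tab, 57 mm above its bottom edge
- blue_filter: filter with blue glass and blue tab, in the other slot of the rack, to be left there, on edge, about 60 g. Dark frame 62 wide (own y), 8 thick (x), 44 mm high; on its top edge a pull tab in the filter's colour, 30 wide (y), 8 thick (x), from 44 to 70 mm above the bottom. Origin: middle of the bottom edge, z up. Pinch the tab across its 8 mm
- cover_plate: green bezel lying flat on the worktop, 76 (own x) x 110 (y) x 5 mm, window 40 x 66 mm for the tab, four 9 mm holes at x = +-28, y = +-44 mm. Black handle bar along y over the middle, 86 long, 10 wide (x), 14 high, 48 to 62 mm above the underside, on posts at y = +-39 mm. Origin: centre of the underside, z up. About 160 g, balanced under the bar. Fits either way round
- cover_handle (a point): middle of the cover plate's handle bar, 55 mm above the plate's underside; grip the bar across its 10 mm (plate's x)
- hole0 (a point): centre of a hole of the cover plate at its underside, at x = -28, y = -44 mm in the plate's frame; belongs over thread0 or, with the plate turned by half a turn, over thread2
- hole1 (a point): centre of a hole of the cover plate at its underside, at x = -28, y = 44 mm in the plate's frame; belongs over thread1 or, with the plate turned by half a turn, over thread3
- hole2 (a point): centre of a hole of the cover plate at its underside, at x = 28, y = 44 mm in the plate's frame; belongs over thread2 or, with the plate turned by half a turn, over thread0
- hole3 (a point): centre of a hole of the cover plate at its underside, at x = 28, y = -44 mm in the plate's frame; belongs over thread3 or, with the plate turned by half a turn, over thread1
- timer: grey digital timer, 46x52x19 mm; bystander, leave alone. Origin: centre of its underside
- tape_roll: roll of black tape lying flat, 55 mm across, 18 mm high; bystander, leave alone. Origin: centre of its underside
- marker_black: marker pen with a black cap lying on its side, 136 mm long, 12 mm high; bystander, leave alone. Origin: centre of its underside
- drop_bottle: brown dropper bottle standing upright, 32 mm across, 76 mm high; bystander, leave alone. Origin: centre of its underside
- lens_tissue: packet of lens tissue lying flat, 62x90x16 mm; bystander, leave alone. Origin: centre of its underside

How it is judged:
By the outcome, as a careful person would: the job done as asked, in the order asked, and still so for the second after the job is handed in, while the arm keeps its last pose, push and grip.
It also fails if it takes over 67 s, if anything falls off the work surface, if the arm or the gripper's body presses on something with over 40 N, if the wrist force passes 120 N, or if a joint passes its speed limit or range.

## Robot

A 7-joint arm with a two-finger parallel gripper is mounted at the origin on a cart in front of the work surface, level with it; the furniture and walls round the work are solid. World frame = base frame: x ahead of the robot, y to its left, z up, the work surface at z = 0. Lengths are in mm, angles in rad, forces in N, time in s.
With the tool pointing down it reaches from about 350 to 900 mm from the base axis. Payload 7.2 kg.
Tool frame: the origin (TCP) lies between the finger pads; the fingertips stand 14 mm ahead of it and the grasp point (between the pads) lies 5 mm behind it; y points along the fingers, x is the direction in which the jaws open and shut, and the axes are right-handed (so a half turn about y gives the same grasp; the last joint's range is limited). The gripper opens to 88 mm and grips with 3 to 60 N. Pads are 20 mm wide; open, the fingers measure 115 mm over their backs; the gripper's body (75 mm by 178 mm) begins 61 mm behind the grasp point.
Start: joints at [-1.232, 0.411, -0.013, 1.596, 0.006, 1.134, -0.082], TCP at [247.305, 573.994, 236.653] pointing down, gripper open.
Joint ranges: [-2.95, 2.95], [-0.29, 1.99], [-1.47, 1.44], [0.14, 2.54], [-1.03, 4.17], [0.13, 1.85], [-2.86, 2.86]. Speed limits (rad/s): [2.39, 2.39, 3.01, 3.01, 3.14, 3.14, 3.14].

## Interface

Orientations are given as a unit quaternion [w, x, y, z].
In Python, from bench import ctrl gives the robot as it stands.
- The arm moves only by the tool jog_arm, never from a script. Its argument "steps" is a list of rows, each a list of 7 numbers: the turn, a rotation vector about the tool's x, y, z in degrees, then the shift along the tool's x, y, z in m, then the opening, from -1 (shut) to 1 (fully open), so that 0 is half open. In form: [[ax, ay, az, tx, ty, tz, gripper], ...]. A call has 1 to 5 rows; each row is the pose to reach, as a shift and turn from the pose commanded when the call began, along the tool's axes at that moment; what a row does not reach only later rows make up. A row lasts 1/10 s, in which the tool goes at most 50 mm and 8.59 degrees, less where a joint would pass 70% of its speed; a pose out of reach is approached as far as the arm can. A call with a gripper value outside its range is refused whole. The fingers move at their own pace and stop on an object; "newtons" is the grip in N (left out, the last holds). Time passes only in rows, so rows that repeat a pose let the fingers close. It gives the time, the measured TCP pose, the force and the opening at its end, in the units of the state.
- ctrl.state(): the state, without advancing time (a new reading comes with each control period).
- ctrl.grab_frame(name): name is "side" or "top" or "wrist"; returns the picture (420x560x3 uint8, red, green, blue); there is no depth.
- ctrl.camera_info(name): a dict with "fov_y" (degrees; the focal length in pixels is half the picture's height over the tangent of half this angle, whatever the lens; pixels are square), "cx", "cy" (the principal point, pixels), "T" (4x4, takes a point from camera to world coordinates); the wrist camera has in their place "tool_from_camera" (4x4, takes a point from camera to tool coordinates, whose origin is the TCP and whose axes are the tool frame's). Camera axes: x right, y down, z forward; pixel columns grow to the right and rows downward; lengths in mm; the calibration is good to about 2 mm. A picture is of the moment at which its call begins: read the wrist's pose just before it. camera_info takes no time and is no camera call.
- ctrl.finish_job(): hands the job in, once; it reports no verdict.
The state is a dict: "time": time; "joints": joint angles; "qvel": joint speeds; "joint_efforts": joint torques, N m; "tcp_pos": TCP position; "eef_rot": TCP orientation; "force": force on the tool from outside, world axes, zero at the start; "torque": the same for the moment, N m; "gripper_width": opening from 0.0 (shut) to 1.0 (fully open).
Only numpy, scipy, OpenCV 4.12 (cv2) and the standard library are available. Lean on these libraries where they do the work, as an engineer would, in place of code of your own. Each camera call takes 0.05 s, during which the arm holds its last target.

## Working session

There is one attempt and no reset: what is moved stays moved. The work goes in short steps, Python scripts to look and compute and a tool call to move; the robot and the scene stay as the last step left them, time stands still between calls to the robot, and variables do not carry over. Pictures are saved under pics/ and viewed, and the job is handed in when it is done.

Besides the shell and the picture viewer there is one more tool, called after ">>>" by a JSON object that holds its "fn" and its "kwargs". jog_arm: Moves the arm, as the interface text tells. Its arguments: {"type":"object","properties":{"steps":{"type":"array","items":{"type":"array","items":{"type":"number"}}},"newtons":{"type":"number"}},"required":["steps"]}

```bash
ls; mkdir -p pics
python3 - <<'E'
from bench import ctrl
import cv2
print(ctrl.state())
for n in ("side","top","wrist"):
    print(n,ctrl.camera_info(n))
    cv2.imwrite(f"pics/{n}0.png",ctrl.grab_frame(n)[:,:,::-1])
E
```

```text
pics
{'time': 0.0, 'joints': array([-1.23216641,  0.41188522, -0.01275888,  1.59704695,  0.00560967,
        1.13428824, -0.08220401]), 'qvel': array([ 6.61965153e-05, -4.01741455e-04, -7.29551988e-04,  1.81898031e-03,
        1.46952233e-03, -1.19031133e-03, -1.78712489e-03]), 'joint_efforts': array([-4.71079438e-04, -5.87944293e+01,  6.41510636e-01, -2.91077185e+01,
       -5.38799108e-02,  1.83897401e-02,  1.48203890e-04]), 'tcp_pos': array([247.13537551, 573.53531844, 235.81676639]), 'eef_rot': array([-0.59034622,  0.59102456,  0.38825435, -0.38915275]), 'force': array([-0.50178588,  0.0772443 ,  0.19489103]), 'torque': array([-0.05156637,  0.03188315,  0.05976025]), 'gripper_width': 1.0048568700717349}
side {'fov_y': 45.23625514238279, 'cx': 273.6258901424201, 'cy': 215.43561933812333, 'T': array([[-9.57461083e-01, -1.32222466e-01,  2.56486832e-01,
         1.00250274e+02],
       [-2.87823112e-01,  5.01180532e-01, -8.16073484e-01,
         1.18951602e+03],
       [-2.06429585e-02, -8.55181439e-01, -5.17917536e-01,
         8.50301020e+02],
       [ 0.00000000e+00,  0.00000000e+
[... 226 characters left out ...]
   [-9.99479383e-01, -1.98427540e-03,  3.22028683e-02,
        -9.52029147e+01],
       [-3.16629355e-02, -1.31428504e-01, -9.90819866e-01,
         1.00362306e+03],
       [ 0.00000000e+00,  0.00000000e+00,  0.00000000e+00,
         1.00000000e+00]])}
wrist {'fov_y': 61.72180216563399, 'cx': 278.86492077328865, 'cy': 209.3335280390494, 'tool_from_camera': array([[ 9.99999827e-01,  2.22115291e-04, -5.43876648e-04,
         6.86386198e-01],
       [ 5.82944714e-04, -2.60301085e-01,  9.65527320e-01,
        -1.48006365e+02],
       [ 7.28866994e-05, -9.65527470e-01, -2.60301170e-01,
         7.07060922e+01],
       [ 0.00000000e+00,  0.00000000e+00,  0.00000000e+00,
         1.00000000e+00]])}
```

View pics/side0.png

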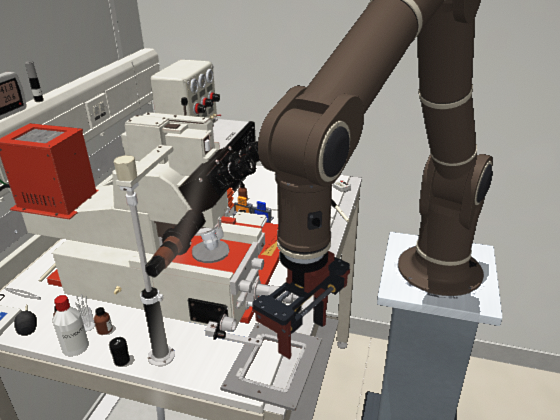

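View pics/top0.png

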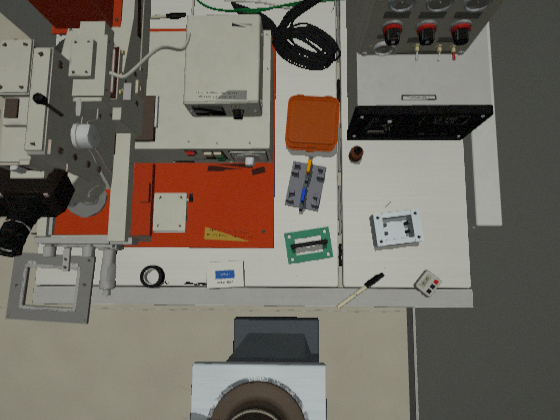

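View pics/wrist0.png

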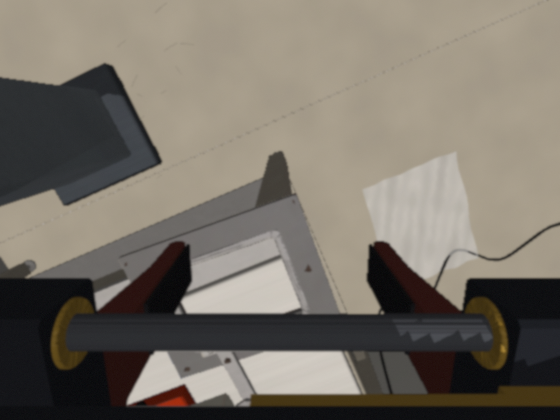

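```bash
cat > h.py <<'E'
import numpy as np, cv2
from bench import ctrl
from scipy.spatial.transform import Rotation as R
def Tool():
    s=ctrl.state(); T=np.eye(4); q=s["eef_rot"]
    T[:3,:3]=R.from_quat([q[1],q[2],q[3],q[0]]).as_matrix(); T[:3,3]=s["tcp_pos"]; return T
def cam(n,tool=None):
    c=ctrl.camera_info(n); f=210/np.tan(np.radians(c["fov_y"]/2))
    K=np.array([[f,0,c["cx"]],[0,f,c["cy"]],[0,0,1]])
    T=c["T"] if "T" in c else (Tool() if tool is None else tool)@c["tool_from_camera"]
    return K,np.array(T)
def ray(C,u,v):
    K,T=C; d=T[:3,:3]@np.linalg.inv(K)@[u,v,1]; return T[:3,3],d/np.linalg.norm(d)
def onz(C,u,v,z):
    o,d=ray(C,u,v); return o+d*(z-o[2])/d[2]
def proj(C,P):
    K,T=C; P=np.atleast_2d(P); p=(P-T[:3,3])@T[:3,:3]; p=p@K.T; return p[:,:2]/p[:,2:]
def tri(obs):
    A=np.zeros((3,3));b=np.zeros(3)
    for C,u,v in obs:
        o,d=ray(C,u,v);M=np.eye(3)-np.outer(d,d);A+=M;b+=M@o
    return np.linalg.solve(A,b)
E
python3 - <<'E'
from h import *
np.set_printoptions(precision=1,suppress=True)
t=cam("top");s=cam("side")
print(onz(s,160,355,0),onz(s,125,165,300),onz(t,108,290,0), onz(s,155,265,300),onz(s,155,265,400),onz(s,240,135,400))
for nm,u,v,z in [("rack",305,186,36),("amb",309,163,70),("blue",303,195,70),("hous",397,228,50),("cov",308,245,5),("tape",152,276,18),("pen",360,290,12),("timer",428,283,19),("bottle",356,154,76),("monitorR",490,105,0),("monL",350,138,100),("tissue",225,273,10),("eyep",15,245,300),("post",122,240,300),("edge",300,306,0)]:
    print(nm,onz(t,u,v,z))
print(Tool())
im=cv2.imread("pics/top0.png")
cv2.imwrite("pics/t1.png",cv2.resize(im[140:310,260:460],None,fx=4,fy=3.5*4/3.5/1.14,interpolation=cv2.INTER_CUBIC)[:600])
E
```

```text
[594.2 495.2   0. ] [812.9 180.8 300. ] [318.  372.2   0. ] [532.3 545.3 300. ] [453.8 662.4 400. ] [504.8 150.6 400. ]
rack [ 570.5 -110.3   36. ]
amb [ 618.5 -119.2   70. ]
blue [ 542.4 -105.2   70. ]
hous [ 468.1 -324.    50. ]
cov [ 430.2 -118.1    5. ]
tape [353.1 258.3  18. ]
pen [ 323.5 -241.4   12. ]
timer [ 341.3 -400.    19. ]
bottle [ 638.1 -228.2   76. ]
monitorR [ 786.4 -578.6    0. ]
monL [ 668.8 -211.8  100. ]
tissue [361.3  82.8  10. ]
eyep [411.4 403.4 300. ]
post [420.9 213.2 300. ]
edge [283.8 -98.9   0. ]
[[  0.4  -0.   -0.9 247.2]
 [  0.9  -0.    0.4 573.7]
 [ -0.   -1.   -0.  236. ]
 [  0.    0.    0.    1. ]]
```

View pics/t1.png

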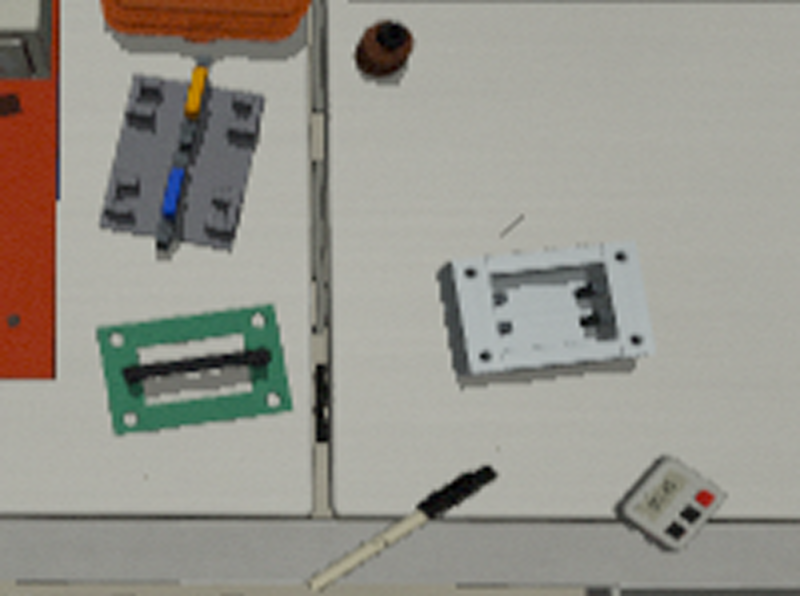

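Run:
```python
from h import *
np.set_printoptions(precision=1,suppress=True)
t=cam("top");s=cam("side")
for a,b in [((155,268),(12,245)),((200,190),(50,190)),((210,235),(85,135)),((160,355),(108,290)),((150,295),(108,240)),((265,360),(50,285))]:
    P=tri([(s,*a),(t,*b)]);print(P,proj(s,P),proj(t,P))
im=cv2.imread("pics/side0.png")
cv2.imwrite("pics/s1.png",cv2.resize(im[150:420,130:370],None,fx=2.2,fy=2.2,interpolation=cv2.INTER_CUBIC))
cv2.imwrite("pics/s2.png",cv2.resize(im[170:235,200:290],None,fx=8,fy=8,interpolation=cv2.INTER_CUBIC))
```

```text
[484.  490.4 245.8] [[194.7 274.9]] [[ -6.3 208.6]]
[517.1 330.7 340.5] [[207.1 192.1]] [[ 46.5 181.2]]
[581.  311.2 231. ] [[189.1 226.7]] [[ 92.8 161.2]]
[448.7 448.6  -0. ] [[227.9 353.1]] [[ 81.2 236.7]]
[534.4 392.9  90.7] [[199.1 299.6]] [[ 86.9 196.7]]
[338.7 489.2  51.2] [[268.7 360.4]] [[ 49.3 281.8]]
```

View pics/s1.png

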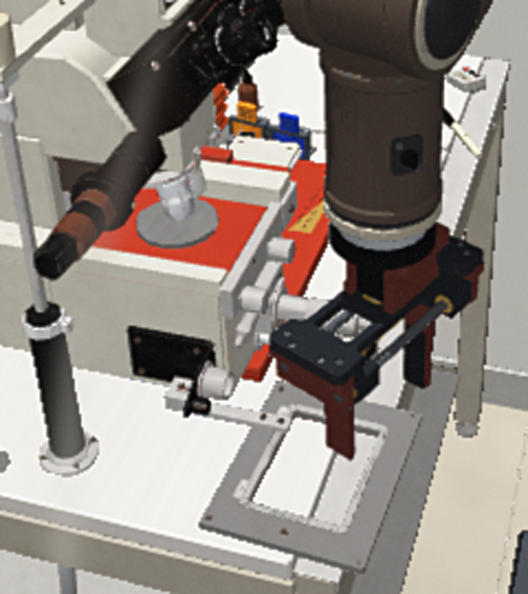

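View pics/s2.png

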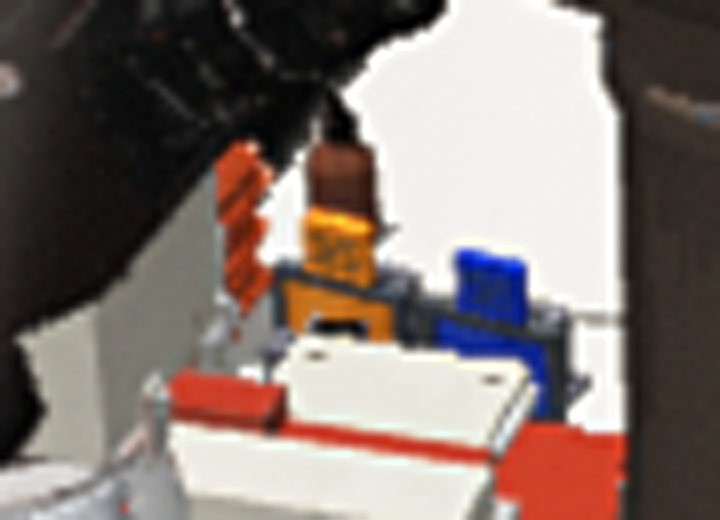

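```bash
cat >> h.py <<'E'
def down(az):  # tool x azimuth deg, pointing down
    a=np.radians(az); x=np.array([np.cos(a),np.sin(a),0]); y=np.array([0,0,-1.]); return np.column_stack([x,y,np.cross(x,y)])
def to(x,y,z,az):
    T=Tool(); d=T[:3,:3].T@(np.array([x,y,z])-T[:3,3])/1000
    r=np.degrees(R.from_matrix(T[:3,:3].T@down(az)).as_rotvec())
    print("turn",np.round(r,2),"shift",np.round(d,4)); return r,d
def az():
    T=Tool(); return np.degrees(np.arctan2(T[1,0],T[0,0])), np.degrees(np.arccos(-T[2,1]))
np.set_printoptions(precision=2,suppress=True)
E
python3 - <<'E'
from h import *
print(az())
to(225,470,250,56)
to(270,370,270,40)
to(310,270,280,30)
E
```

```text
(np.float64(66.69542880459484), np.float64(0.0673563208430895))
turn [ 0.01 10.7  -0.07] shift [-0.1  -0.01 -0.02]
turn [ 0.02 26.7  -0.06] shift [-0.18 -0.03 -0.1 ]
turn [ 0.03 36.7  -0.06] shift [-0.25 -0.04 -0.18]
```

>>> {"fn": "jog_arm", "kwargs": {"steps": [[0,5,0,-0.05,-0.007,-0.01,1],[0,11,0,-0.1,-0.014,-0.022,1],[0,16,0,-0.128,-0.02,-0.048,1],[0,22,0,-0.155,-0.027,-0.075,1],[0,27,0,-0.182,-0.034,-0.1,1]]}}

```text
time: 0.65
tcp_pos: [267.4, 365.5, 270.8]
eef_rot: [0.666, -0.666, -0.239, 0.239]
force: [0.5, -0.3, -0.2]
gripper_width: 1.0
```

Run:
```python
from h import *
s=ctrl.state();print(s["tcp_pos"],s["force"],s["joints"],az())
to(330,270,280,25)
to(370,160,290,10)
cv2.imwrite("pics/side1.png",ctrl.grab_frame("side")[:,:,::-1])
```

```text
[267.36 365.5  270.84] [ 0.5  -0.29 -0.16] [-1.14  0.08  0.11  1.95 -0.01  1.11 -0.35] (np.float64(39.456429706239334), np.float64(0.0060196157852254965))
turn [-0.01 14.46 -0.  ] shift [-0.01 -0.01 -0.11]
turn [-0.01 29.46 -0.  ] shift [-0.05 -0.02 -0.22]
```

View pics/side1.png

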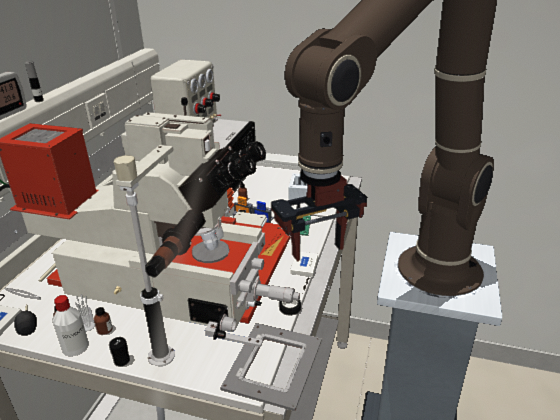

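>>> {"fn": "jog_arm", "kwargs": {"steps": [[0,7,0,-0.005,-0.005,-0.055,1],[0,14,0,-0.012,-0.01,-0.112,1],[0,19,0,-0.025,-0.013,-0.15,1],[0,24,0,-0.04,-0.016,-0.19,1],[0,29,0,-0.052,-0.02,-0.225,1]]}}

```text
time: 1.2
tcp_pos: [371.3, 158.4, 290.7]
eef_rot: [0.704, -0.704, -0.064, 0.064]
force: [-0.6, 0.9, -0.0]
gripper_width: 1.001
```

Run:
```python
from h import *
s=ctrl.state();print(s["tcp_pos"],s["force"],s["joints"],az())
to(420,0,310,0)
to(470,-140,330,0)
to(500,-250,340,0)
```

```text
[371.25 158.36 290.73] [-0.59  0.91 -0.05] [-0.88 -0.05  0.35  2.03  0.02  1.16 -0.36] (np.float64(10.415992341193187), np.float64(0.003391617717652918))
turn [-0.   10.42 -0.  ] shift [ 0.02 -0.02 -0.16]
turn [-0.   10.42 -0.  ] shift [ 0.04 -0.04 -0.31]
turn [-0.   10.42 -0.  ] shift [ 0.05 -0.05 -0.42]
```

>>> {"fn": "jog_arm", "kwargs": {"steps": [[0,3,0,0.006,-0.006,-0.05,1],[0,6,0,0.012,-0.012,-0.1,1],[0,8,0,0.02,-0.02,-0.15,1],[0,10,0,0.025,-0.025,-0.2,1],[0,10.4,0,0.03,-0.03,-0.25,1]]}}

```text
time: 1.7
tcp_pos: [445.9, -77.6, 320.8]
eef_rot: [0.707, -0.707, -0.002, 0.001]
force: [0.6, 1.2, -0.9]
gripper_width: 0.998
```

>>> {"fn": "jog_arm", "kwargs": {"steps": [[0,0,0,0.01,-0.005,-0.05,1],[0,0,0,0.02,-0.01,-0.1,1],[0,0,0,0.03,-0.015,-0.15,1],[0,0,0,0.03,-0.015,-0.17,1],[0,0,0,0.03,-0.015,-0.17,1]]}}

```text
time: 2.2
tcp_pos: [475.7, -249.3, 335.1]
eef_rot: [-0.706, 0.708, -0.0, -0.0]
force: [0.5, -0.2, -0.2]
gripper_width: 1.002
```

Run:
```python
from h import *
s=ctrl.state();print(s["tcp_pos"],s["force"],s["joints"],az())
T=Tool(); np.save("T2.npy",T)
cv2.imwrite("pics/w2.png",ctrl.grab_frame("wrist")[:,:,::-1])
```

```text
[ 475.72 -249.31  335.14] [ 0.54 -0.23 -0.15] [-0.31  0.23  0.86  1.71 -0.18  1.29  0.59] (np.float64(-0.019793215361819928), np.float64(0.1510853149240717))
```

View pics/w2.png

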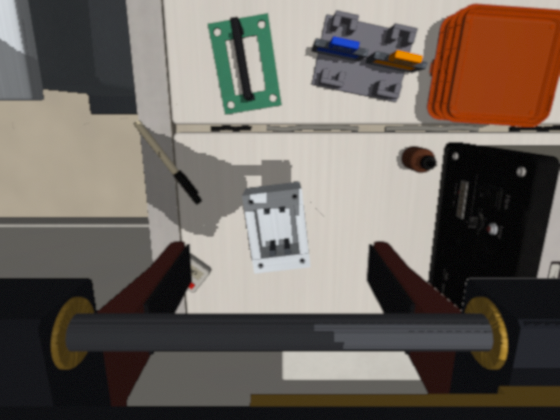

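Run:
```python
import cv2
im=cv2.imread("pics/w2.png")
cv2.imwrite("pics/w2a.png",cv2.resize(im[0:130,195:435],None,fx=3.3,fy=3.3,interpolation=cv2.INTER_CUBIC))
cv2.imwrite("pics/w2b.png",cv2.resize(im[170:285,225:325],None,fx=5,fy=5,interpolation=cv2.INTER_CUBIC))
```

```text
(no output)
```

View pics/w2a.png

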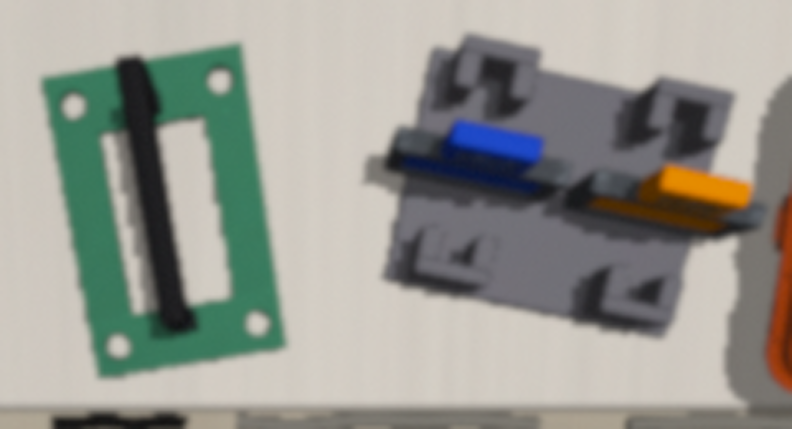

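View pics/w2b.png

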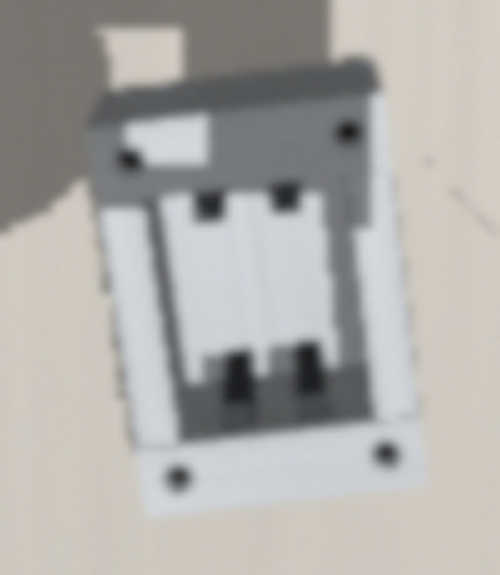

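```bash
cat >> h.py <<'E'
from scipy.optimize import least_squares
def fitpose(C,model,px,zoff=0,g=(500,-200,0)):
    model=np.array(model,float);px=np.array(px,float)
    def P(p):
        c,s=np.cos(p[2]),np.sin(p[2]); return np.column_stack([p[0]+c*model[:,0]-s*model[:,1],p[1]+s*model[:,0]+c*model[:,1],model[:,2]+zoff])
    r=least_squares(lambda p:(proj(C,P(p))-px).ravel(),g,x_scale=[10,10,.1]); 
    print("pose",r.x[:2],np.degrees(r.x[2]),"res",np.round(r.fun.reshape(-1,2),1).tolist()); return r.x
def unz(U,s,ox,oy): U=np.array(U,float); return (U+.5)/s-.5+[ox,oy]
H4=lambda z:[(-28,-44,z),(-28,44,z),(28,44,z),(28,-44,z)]
E
python3 - <<'E'
from h import *
C=cam("wrist",np.load("T2.npy"))
print("cover");fitpose(C,H4(5),unz([(119,346),(73,106),(220,80),(258,323)],3.3,195,0))
print("housing");fitpose(C,H4(50),unz([(178,478),(130,159),(348,131),(387,454)],5,225,170))
# rack: base corners z=6
print("rack");fitpose(C,[(-57,-42,6),(57,-42,6)],unz([(387,280),(665,335)],3.3,195,0))
for p in [(663,168),(750,183),(748,207),(655,193),(690,188)]:
    print(onz(C,*unz(p,3.3,195,0),76))
for p in [(455,123),(541,138),(538,160),(447,147)]:
    print(onz(C,*unz(p,3.3,195,0),76))
# bin: top and bottom edge
t=cam("top")
im=cv2.imread("pics/top0.png"); cv2.imwrite("pics/t2.png",cv2.resize(im[85:215,270:380],None,fx=5,fy=4.5))
E
```

```text
cover
pose [ 433.74 -118.51] 9.118227624523326 res [[-0.1, 0.3], [0.0, -0.1], [-0.0, -0.2], [0.1, 0.1]]
housing
pose [ 473.33 -325.3 ] 7.2524703760315745 res [[0.0, -0.2], [-0.1, 0.1], [0.1, 0.3], [-0.1, -0.3]]
rack
pose [ 581.08 -110.5 ] -10.594468946320347 res [[-0.9, -0.2], [0.9, 0.2]]
[ 600.77 -112.56   76.  ]
[ 629.41 -117.07   76.  ]
[ 629.53 -124.32   76.  ]
[ 598.81 -120.07   76.  ]
[ 610.07 -118.57   76.  ]
[532.88 -99.21  76.  ]
[ 560.73 -103.64   76.  ]
[ 560.15 -110.16   76.  ]
[ 530.59 -106.29   76.  ]
```

View pics/t2.png

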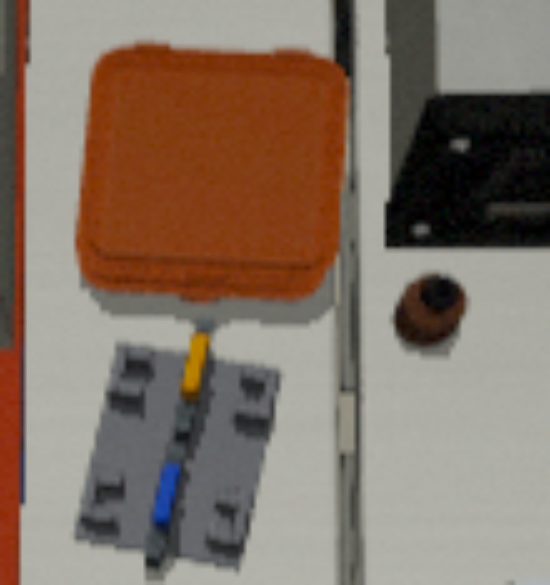

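Run:
```python
from h import *
C=cam("wrist",np.load("T2.npy"));t=cam("top")
for a,b in [((447,12),(80,245)),((437,112),(338,250)),((429,122),(330,298))]:
    b=(b[0]/5+270,b[1]/4.5+85)
    P=tri([(C,*a),(t,*b)]);print(P,proj(C,P)-a,proj(t,P)-b)
to(590,-112,180,81)
to(570,-112,250,81);to(570,-112,250,-99)
```

```text
[690.65 -59.53   1.32] [[5.79 2.45]] [[-1.26  2.77]]
[ 675.13 -182.42   40.34] [[5.24 5.73]] [[-2.86  2.75]]
[ 651.67 -185.45   56.63] [[-0.81 -1.46]] [[ 0.71 -0.45]]
turn [ -0.01 -80.9   -0.1 ] shift [0.11 0.15 0.13]
turn [ -0.01 -80.9   -0.1 ] shift [0.09 0.08 0.13]
turn [ 0.1  99.1  -0.01] shift [0.09 0.08 0.13]
```

>>> {"fn": "jog_arm", "kwargs": {"steps": [[0,-8,0,0.02,0.0,0.03,1],[0,-16,0,0.04,0.01,0.06,1],[0,-24,0,0.06,0.03,0.09,1],[0,-32,0,0.08,0.05,0.12,1],[0,-40,0,0.1,0.07,0.133,1]]}}

```text
time: 2.75
tcp_pos: [576.7, -105.8, 264.3]
eef_rot: [0.663, -0.661, -0.248, 0.247]
force: [0.5, -0.2, 0.8]
gripper_width: 0.994
```

Run:
```python
from h import *
s=ctrl.state();print(s["tcp_pos"],s["force"],s["joints"],az())
to(612,-118,190,81)
```

```text
[ 576.67 -105.84  264.3 ] [ 0.51 -0.17  0.84] [-0.37  0.36  0.63  1.69 -0.23  1.17  1.03] (np.float64(40.98774622826338), np.float64(0.16521120303752232))
turn [ -0.1  -40.01   0.14] shift [ 0.02  0.07 -0.03]
```

>>> {"fn": "jog_arm", "kwargs": {"steps": [[0,-8,0,0.005,0.015,-0.006,1],[0,-16,0,0.01,0.03,-0.012,1],[0,-24,0,0.015,0.045,-0.018,1],[0,-32,0,0.018,0.06,-0.024,1],[0,-40,0,0.018,0.073,-0.03,1]]}}

```text
time: 3.25
tcp_pos: [609.1, -120.1, 191.2]
eef_rot: [0.539, -0.538, -0.458, 0.458]
force: [-0.9, -0.6, 0.1]
gripper_width: 1.0
```

>>> {"fn": "jog_arm", "kwargs": {"steps": [[0,0,0,0,0,0,1],[0,0,0,0,0,0,1]]}}

```text
time: 3.45
tcp_pos: [608.7, -121.8, 192.4]
eef_rot: [0.542, -0.541, -0.455, 0.455]
force: [-0.4, 0.6, 0.0]
gripper_width: 0.996
```

Run:
```python
from h import *
s=ctrl.state();print(s["tcp_pos"],s["force"],s["joints"],az())
T=Tool(); np.save("T3.npy",T)
im=ctrl.grab_frame("wrist")[:,:,::-1]
cv2.imwrite("pics/w3.png",im)
cv2.imwrite("pics/w3a.png",cv2.resize(im[130:330,170:400],None,fx=3,fy=3,interpolation=cv2.INTER_CUBIC))
```

```text
[ 608.74 -121.83  192.43] [-0.37  0.55  0.04] [-0.2   0.47  0.44  1.68 -0.23  1.05  1.72] (np.float64(80.12740265875321), np.float64(0.055723734426219126))
```

View pics/w3.png

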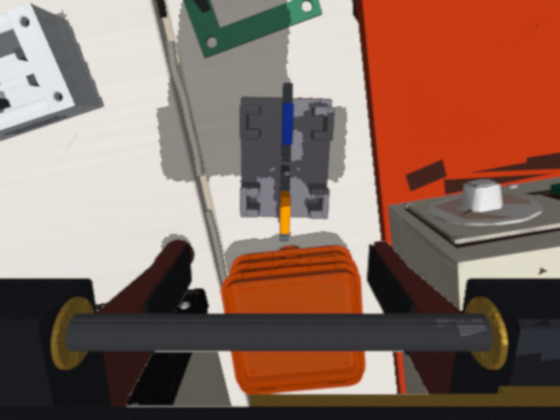

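View pics/w3a.png

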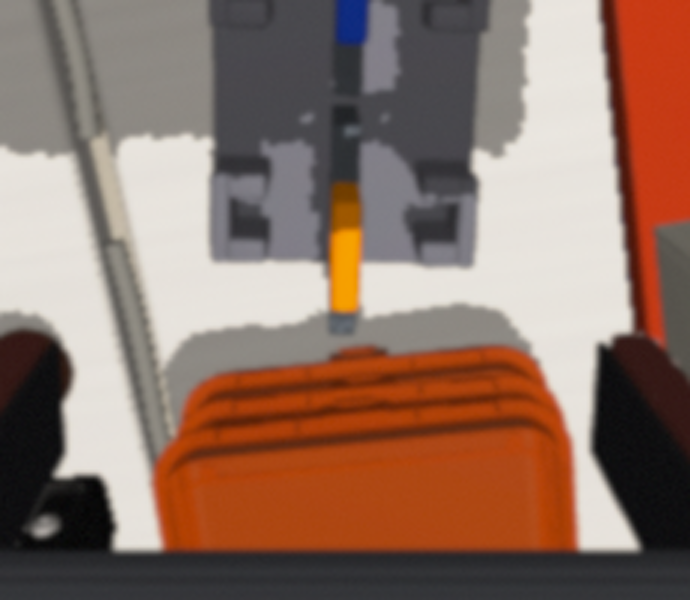

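Run:
```python
import cv2
im=cv2.imread("pics/w2.png")
cv2.imwrite("pics/w2c.png",cv2.resize(im[0:140,410:560],None,fx=4,fy=4,interpolation=cv2.INTER_CUBIC))
```

```text
(no output)
```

View pics/w2c.png

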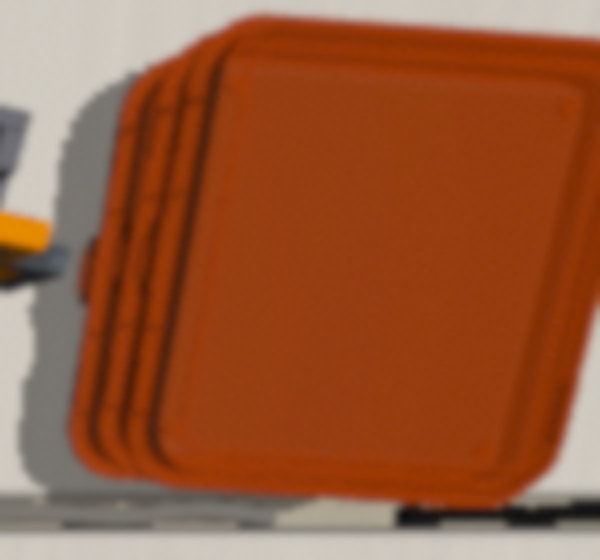

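Run:
```python
from h import *
C2=cam("wrist",np.load("T2.npy"));C3=cam("wrist",np.load("T3.npy"))
for n,a,b in [("top -y",(150,440),(160,480)),("top +y",(212,60),(568,445)),("bot -y",(72,435),(190,415)),("bot +y",(130,95),(540,380))]:
    a=unz(a,4,410,0);b=unz(b,3,170,130)
    P=tri([(C2,*a),(C3,*b)]);print(n,P,(proj(C2,P)-a)[0],(proj(C3,P)-b)[0])
# amber tab top corners in w3
for p in [(331,197),(358,197),(357,312),(331,312)]:
    print(onz(C3,*unz(p,3,170,130),76))
for a,b in [((663,168),(358,187)),((750,183),(357,312)),((748,207),(331,312))]:
    a=unz(a,3.3,195,0);b=unz(b,3,170,130)
    P=tri([(C2,*a),(C3,*b)]);print(P,(proj(C2,P)-a)[0],(proj(C3,P)-b)[0])
```

```text
top -y [ 657.35 -173.95   94.91] [ 2.72 -0.29] [-0.8  -3.35]
top +y [696.34 -62.88  28.58] [ 6.32 -4.14] [-4.98 -5.8 ]
bot -y [ 656.45 -171.93   52.22] [ 4.71 -0.39] [-1.27 -5.67]
bot +y [704.62 -57.27 -44.25] [ 5.58 -2.27] [-2.91 -5.38]
[ 598.58 -118.62   76.  ]
[ 599.77 -111.78   76.  ]
[ 630.49 -117.16   76.  ]
[ 629.31 -123.94   76.  ]
[ 599.34 -112.22   74.07] [-1.59 -0.8 ] [-0.72  2.35]
[ 631.51 -117.2    71.32] [0.55 0.06] [-0.   -0.71]
[ 631.43 -124.29   70.  ] [-0.08 -0.01] [-0.   0.1]
```

Run:
```python
from h import *
C3=cam("wrist",np.load("T3.npy"));t=cam("top")
for a,b in [((390,208),(272,160)),((390,208),(270,150)),((390,208),(273,165))]:
    P=tri([(C3,*a),(t,*b)]);print(P,(proj(C3,P)-a)[0],(proj(t,P)-b)[0])
for z in (50,100,150): print(onz(C3,390,208,z), onz(t,272,160,z))
to(614.7,-118,110,80.3)
to(614.7,-118,64,80.3)
```

```text
[628.42 -31.58  60.03] [-0.01  0.17] [-0.01  0.06]
[649.96 -23.45  29.79] [ 0.9  12.54] [-0.43  4.76]
[615.61 -36.93  83.3 ] [ 0.78 -6.92] [ 0.59 -2.2 ]
[631.45 -28.78  50.  ] [631.27 -30.93  50.  ]
[615.61 -42.62 100.  ] [617.79 -34.3  100.  ]
[599.77 -56.47 150.  ] [604.3  -37.67 150.  ]
turn [ 0.02 -0.16  0.04] shift [ 0.    0.08 -0.  ]
turn [ 0.02 -0.16  0.04] shift [ 0.    0.13 -0.  ]
```

Run:
```python
import cv2
im=cv2.imread("pics/top0.png")
cv2.imwrite("pics/t3.png",cv2.resize(im[0:260,130:350],None,fx=3,fy=2.3))
```

```text
(no output)
```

View pics/t3.png

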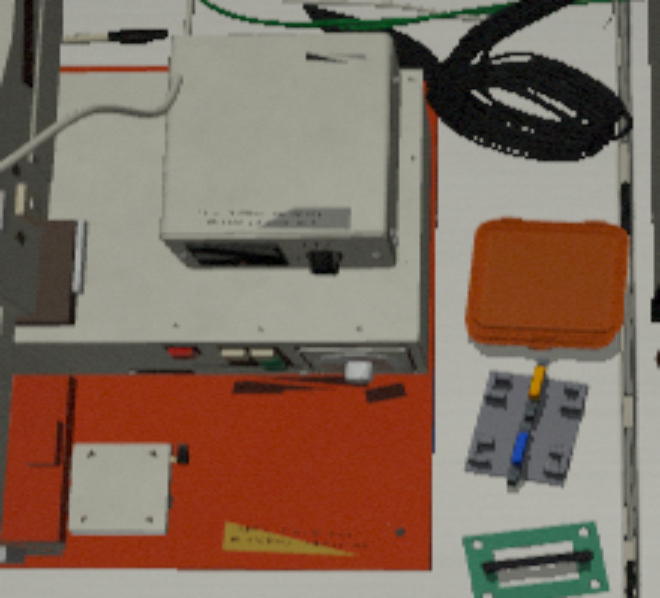

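Run:
```python
from h import *
C3=cam("wrist",np.load("T3.npy"));t=cam("top")
for a,b in [((390,208),(272.5,163)),((462,262),(268,149)),((462,262),(271,148))]:
    P=tri([(C3,*a),(t,*b)]);print(P,(proj(C3,P)-a)[0],(proj(t,P)-b)[0])
print(onz(t,272.5,163,0),onz(C3,390,208,0))
```

```text
[621.16 -34.41  72.41] [ 0.36 -3.98] [ 0.32 -1.31]
[621.25 -32.13 181.23] [ 1.44 -3.91] [ 0.46 -0.87]
[618.09 -37.99 191.58] [-0.25  0.71] [-0.08  0.15]
[636.97 -28.91   0.  ] [647.29 -14.93   0.  ]
```

Run:
```python
import cv2
im=cv2.imread("pics/w3.png")
cv2.imwrite("pics/w3b.png",cv2.resize(im[130:290,360:560],None,fx=4,fy=3.7,interpolation=cv2.INTER_CUBIC))
im=cv2.imread("pics/top0.png")
cv2.imwrite("pics/t4.png",cv2.resize(im[90:190,200:350],None,fx=5,fy=5,interpolation=cv2.INTER_CUBIC))
```

View pics/w3b.png

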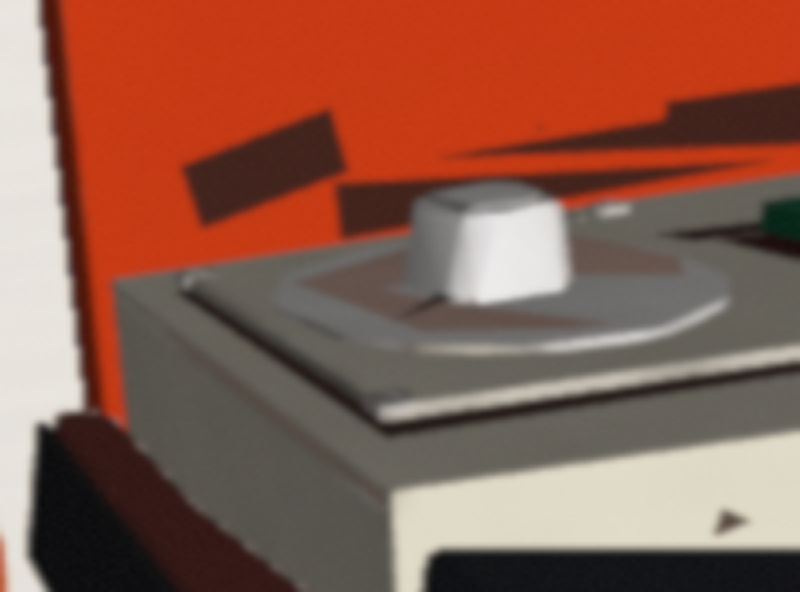

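View pics/t4.png

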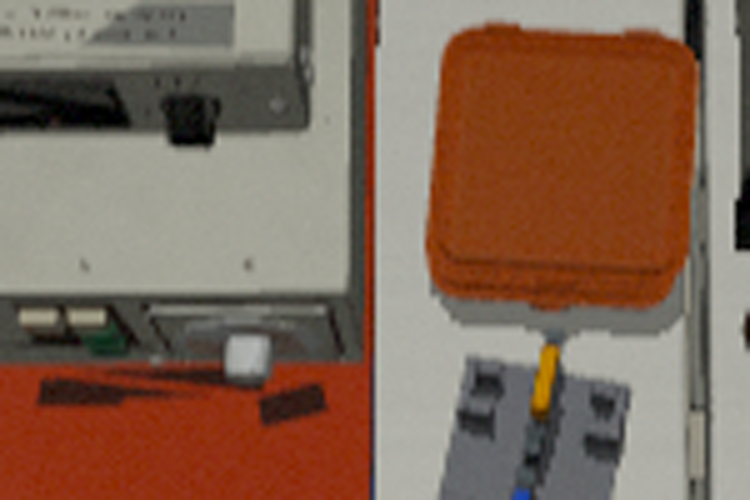

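Run:
```python
from h import *
C3=cam("wrist",np.load("T3.npy"));t=cam("top")
for a,b in [((388.7,206.2),(272.3,161.9)),((458,262.4),(269.9,148.5))]:
    P=tri([(C3,*a),(t,*b)]);print(P,(proj(C3,P)-a)[0],(proj(t,P)-b)[0])
# top-view check on knowns: amber tab, at z 76
print(proj(t,[[614.7,-118,76],[473.3,-325.3,50],[433.7,-118.5,5]]))
```

```text
[624.78 -32.72  61.59] [ 0.08 -1.53] [ 0.11 -0.52]
[620.5  -35.84 184.23] [ 0.75 -2.03] [ 0.24 -0.44]
[[308.56 163.92]
 [397.51 225.79]
 [308.15 243.58]]
```

```bash
cat >> h.py <<'E'
def top(x,y,z,az,pitch=0):
    T=Tool(); d=T[:3,:3].T@(np.array([x,y,z])-T[:3,3])
    Rt=down(az)@R.from_euler("x",pitch,degrees=True).as_matrix()
    r=np.degrees(R.from_matrix(T[:3,:3].T@Rt).as_rotvec())
    print("turn",np.round(r,2),"shift mm",np.round(d,1)); return Rt
E
python3 - <<'E'
from h import *
Rt=top(590,-114,150,80.3,-40)
print(Rt)
E
```

```text
turn [-39.98  -0.17  -0.02] shift mm [ 4.7 42.9 20.1]
[[ 0.17  0.63 -0.76]
 [ 0.99 -0.11  0.13]
 [ 0.   -0.77 -0.64]]
```

>>> {"fn": "jog_arm", "kwargs": {"steps": [[-8,0,0,0.002,0.0,0.01,0.5],[-16,0,0,0.004,0.01,0.02,0.2],[-24,0,0,0.005,0.02,0.02,0],[-32,-0.1,0,0.005,0.03,0.02,0],[-40,-0.2,0,0.005,0.043,0.02,0]]}}

```text
time: 4.0
tcp_pos: [588.6, -110.1, 165.4]
eef_rot: [-0.374, 0.664, 0.568, -0.311]
force: [0.0, 0.0, -0.4]
gripper_width: 0.588
```

>>> {"fn": "jog_arm", "kwargs": {"steps": [[0,0,0,0,0,0,0],[0,0,0,0,0,0,0]]}}

```text
time: 4.2
tcp_pos: [593.3, -110.3, 168.3]
eef_rot: [-0.374, 0.663, 0.569, -0.312]
force: [0.3, -0.5, -0.3]
gripper_width: 0.502
```

Run:
```python
from h import *
s=ctrl.state();print(s["tcp_pos"],s["force"],s["joints"],az(),s["gripper_width"])
T=Tool(); np.save("T4.npy",T)
im=ctrl.grab_frame("wrist")[:,:,::-1]
cv2.imwrite("pics/w4.png",cv2.resize(im,None,fx=1.4,fy=1.4,interpolation=cv2.INTER_CUBIC))
top(607,-116.6,110,80.3,-40)
top(607,-116.6,65,80.3,-40)
```

```text
[ 593.28 -110.35  168.34] [ 0.28 -0.51 -0.31] [-0.29  0.24  0.43  2.22 -0.5   0.17  1.99] (np.float64(80.84061261490021), np.float64(31.776449840120385)) 0.5018830712999569
turn [-8.22  0.1   0.85] shift mm [-4.6 57.  18.6]
turn [-8.22  0.1   0.85] shift mm [-5.  95.3 42.3]
```

View pics/w4.png

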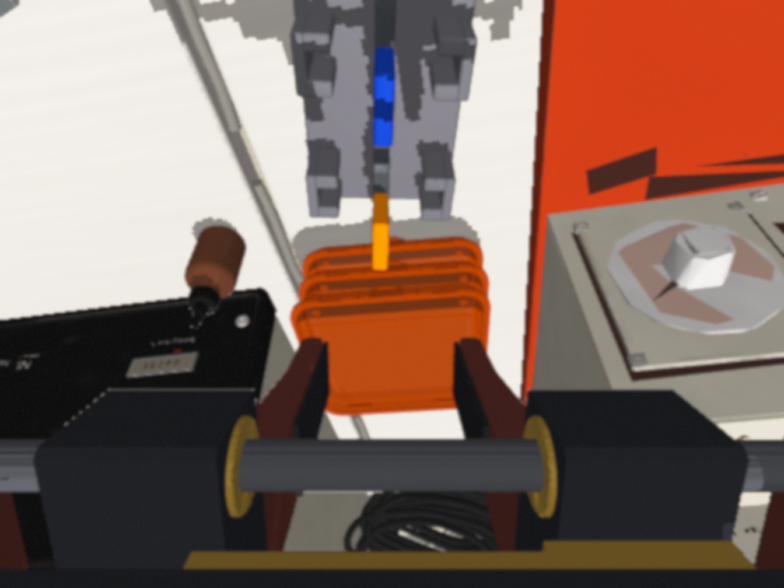

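Run:
```python
from h import *
C3=cam("wrist",np.load("T3.npy"));t=cam("top");C4=cam("wrist",np.load("T4.npy"))
print(proj(C4,[[624.8,-32.7,61.6],[620.5,-35.8,184.2],[614.7,-118,76]])*1.4)
for a,b,c in [((388.7,206.2),(272.3,161.9),(391,153.5)),((458,262.4),(269.9,148.5),(451,278))]:
    for o in ([(C3,*a),(t,*b),(C4,*c)],[(C3,*a),(C4,*c)]):
        P=tri(o);print(P,(proj(C3,P)-a)[0],(proj(t,P)-b)[0],(proj(C4,P)-c)[0])
```

```text
[[548.66 221.81]
 [626.01 447.85]
 [378.66 247.39]]
[626.59 -31.54  54.52] [-0.92 -1.65] [-0.19 -0.49] [0.1  0.49]
[629.28 -30.25  50.82] [-0.41  0.04] [-0.61 -1.18] [0.48 0.01]
[627.83 -28.63 161.95] [-5.61 -7.96] [-2.38 -0.72] [-6.65  6.41]
[638.   -20.88 152.6 ] [ 0.99 -0.12] [-5.59 -4.02] [-1.04 -0.13]
```

```bash
cat >> h.py <<'E'
def RR(az,pitch,roll): return down(az)@R.from_euler("x",pitch,degrees=True).as_matrix()@R.from_euler("z",roll,degrees=True).as_matrix()
E
python3 - <<'E'
from h import *
g=np.array([(x,-s,z) for x in np.linspace(-89,89,60) for s in np.linspace(61,200,50) for z in np.linspace(-37.5,37.5,30)])
print(RR(80,0,5)@[0,-1,0])
for az_ in (80.3,82):
  for pitch in (0,-10,-20,-25,-30):
    for roll in (-5,-3,0,3,5):
      M=RR(az_,pitch,roll); G=np.array([601,-119.5,69.]) 
      P=g@M.T+G; P=P[P[:,2]<187]
      pen=np.minimum(P[:,0]-622,P[:,1]+34).max()
      print(az_,pitch,roll,"pen",round(pen,1),"minz",round(P[:,2].min(),1),"lean",(M@[0,-1,0]).round(2))
E
```

```text
[0.02 0.09 1.  ]
80.3 0 -5 pen -4.0 minz 122.0 lean [-0.01 -0.09  1.  ]
80.3 0 -3 pen -2.1 minz 125.3 lean [-0.01 -0.05  1.  ]
80.3 0 0 pen 0.7 minz 130.0 lean [0. 0. 1.]
80.3 0 3 pen 6.4 minz 125.3 lean [0.01 0.05 1.  ]
80.3 0 5 pen 9.8 minz 122.0 lean [0.01 0.09 1.  ]
80.3 -10 -5 pen -4.1 minz 114.7 lean [-0.19 -0.06  0.98]
80.3 -10 -3 pen -1.9 minz 117.9 lean [-0.18 -0.02  0.98]
80.3 -10 0 pen 1.0 minz 122.6 lean [-0.17  0.03  0.98]
80.3 -10 3 pen 6.1 minz 117.9 lean [-0.16  0.08  0.98]
80.3 -10 5 pen 9.7 minz 114.7 lean [-0.16  0.12  0.98]
80.3 -20 -5 pen -4.1 minz 106.0 lean [-0.35 -0.03  0.94]
80.3 -20 -3 pen -2.0 minz 109.0 lean [-0.35  0.01  0.94]
80.3 -20 0 pen 1.0 minz 113.5 lean [-0.34  0.06  0.94]
80.3 -20 3 pen 4.4 minz 109.0 lean [-0.33  0.11  0.94]
80.3 -20 5 pen 6.3 minz 106.0 lean [-0.32  0.14  0.94]
80.3 -25 -5 pen -4.2 minz 101.2 lean [-0.43 -0.01  0.9 ]
80.3 -25 -3 pen -2.0 minz 104.1 lean [-0.42  0.02  0.91]
80.3 -25 0 pen 0.9 minz 108.4 lean [-0.42  0.07  0.91]
80.3 -25 3 pen 3.5 minz 104.1 lean [-0.41  0.12  0.91]
80.3 -25 5 pen 5.2 minz 101.2 lean [-0.4   0.16
[... 907 characters left out ...]
4]
82 -20 0 pen 1.2 minz 113.5 lean [-0.34  0.05  0.94]
82 -20 3 pen 4.3 minz 109.0 lean [-0.33  0.1   0.94]
82 -20 5 pen 6.3 minz 106.0 lean [-0.33  0.13  0.94]
82 -25 -5 pen -4.4 minz 101.2 lean [-0.43 -0.03  0.9 ]
82 -25 -3 pen -2.9 minz 104.1 lean [-0.43  0.01  0.91]
82 -25 0 pen -0.5 minz 108.4 lean [-0.42  0.06  0.91]
82 -25 3 pen 1.9 minz 104.1 lean [-0.41  0.11  0.91]
82 -25 5 pen 3.5 minz 101.2 lean [-0.4   0.14  0.9 ]
82 -30 -5 pen -11.2 minz 96.2 lean [-0.51 -0.02  0.86]
82 -30 -3 pen -9.4 minz 99.0 lean [-0.5   0.02  0.86]
82 -30 0 pen -6.7 minz 103.1 lean [-0.5   0.07  0.87]
82 -30 3 pen -3.9 minz 99.0 lean [-0.49  0.12  0.86]
82 -30 5 pen -2.0 minz 96.2 lean [-0.48  0.16  0.86]
```

```bash
cat >> h.py <<'E'
def go(P,M):
    T=Tool(); d=T[:3,:3].T@(np.array(P)-T[:3,3]); r=np.degrees(R.from_matrix(T[:3,:3].T@M).as_rotvec())
    print("turn",np.round(r,2),"shift mm",np.round(d,1))
E
python3 - <<'E'
from h import *
M=RR(81,-30,-2); G=np.array([603,-118.5,69]); P=G+5*M@[0,1,0]; print(P)
for h in (60,30,0): go(P+[0,0,h],M)
E
```

```text
[ 605.5  -118.72   64.67]
turn [ 1.79 -0.39 -1.52] shift mm [-6.7 43.9 11.8]
turn [ 1.79 -0.39 -1.52] shift mm [-7.1 69.4 27.6]
turn [ 1.79 -0.39 -1.52] shift mm [-7.4 94.9 43.4]
```

>>> {"fn": "jog_arm", "kwargs": {"steps": [[1,-0.2,-0.8,-0.003,0.02,0.006,0],[1.8,-0.4,-1.5,-0.007,0.044,0.012,0],[1.8,-0.4,-1.5,-0.007,0.044,0.012,0]]}}

```text
time: 4.55
tcp_pos: [604.3, -120.9, 121.5]
eef_rot: [-0.388, 0.649, 0.572, -0.319]
force: [-1.1, -1.0, 0.6]
gripper_width: 0.502
```

Run:
```python
from h import *
s=ctrl.state();print(s["tcp_pos"],s["force"],s["joints"],az(),s["gripper_width"])
M=RR(81,-30,-2); G=np.array([603,-118.5,69]); P=G+5*M@[0,1,0]; print(P)
for h in (60,30,0): go(P+[0,0,h],M)
```

```text
[ 604.3  -120.9   121.51] [-1.12 -0.97  0.59] [-0.02  0.34  0.18  2.18 -0.68  0.13  2.2 ] (np.float64(81.83820903135562), np.float64(29.81976585158368)) 0.5018804967317111
[ 605.5  -118.72   64.67]
turn [-0.24 -0.14 -0.09] shift mm [ 2.4 -2.3 -2.3]
turn [-0.24 -0.14 -0.09] shift mm [ 1.5 23.8 12.6]
turn [-0.24 -0.14 -0.09] shift mm [ 0.6 49.8 27.5]
```

Run:
```python
from h import *
C3=cam("wrist",np.load("T3.npy"));t=cam("top");C4=cam("wrist",np.load("T4.npy"));C2=cam("wrist",np.load("T2.npy"))
for o in ([(C2,447,143),(t,348,138)],[(C2,447,143),(t,358,105)],[(C2,447,143),(C4,193,209)],[(C2,432,280),(t,348,138)]):
    P=tri(o);print(P,[(proj(c,P)[0]-[u,v]).round(1) for c,u,v in o])
M=RR(80.5,0,-6); G=np.array([608,-119.5,69]); P=G+5*M@[0,1,0]; print(P)
g=np.array([(x,-s,z) for x in np.linspace(-89,89,60) for s in np.linspace(61,200,50) for z in np.linspace(-37.5,37.5,30)])
for h in (0,40,60,80):
  Q=g@M.T+G+[0,0,h]; q=Q[Q[:,2]<187]
  print(h,np.minimum(q[:,0]-622,q[:,1]+34).max(), Q.min(0))
for h in (60,0): go(P+[0,0,h],M)
```

```text
[ 694.86 -216.17   19.01] [array([0.2, 0.9]), array([-0.5,  0.2])]
[ 862.98 -261.23 -264.08] [array([15.5, 11.4]), array([-7.6, 10.4])]
[ 698.85 -214.47   11.93] [array([ 1. , -0.9]), array([-1.4, -0.8])]
[ 511.23 -170.91  481.99] [array([-10450.3,   2120.8]), array([ 8.8, 24.5])]
[ 608.09 -118.98   64.03]
0 -4.2697227212182725 [ 552.96 -233.61  120.36]
40 -4.2697227212182725 [ 552.96 -233.61  160.36]
60 -110.75332535172143 [ 552.96 -233.61  180.36]Traceback (most recent call last):
  File "<stdin>", line 9, in <module>
    return umr_maximum(a, axis, None, out, keepdims, initial, where)
ValueError: zero-size array to reduction operation maximum which has no identity
```

Run:
```python
from h import *
M=RR(80.5,0,-6); G=np.array([608,-119.5,69]); P=G+5*M@[0,1,0]
for h in (65,0): go(P+[0,0,h],M)
```

```text
turn [29.67  2.42 -3.83] shift mm [ 2.7 -4.7 -6.7]
turn [29.67  2.42 -3.83] shift mm [ 0.7 51.7 25.6]
```

>>> {"fn": "jog_arm", "kwargs": {"steps": [[8,0.6,-1,0.001,-0.003,-0.004,0],[16,1.2,-2,0.002,-0.005,-0.007,0],[24,1.8,-3,0.003,-0.005,-0.007,0],[29.7,2.4,-3.8,0.003,-0.005,-0.007,0],[29.7,2.4,-3.8,0.003,-0.005,-0.007,0]]}}

```text
time: 5.05
tcp_pos: [610.1, -117.9, 131.9]
eef_rot: [0.561, -0.516, -0.483, 0.431]
force: [0.7, -0.1, -0.4]
gripper_width: 0.499
```

Run:
```python
from h import *
s=ctrl.state();print(s["tcp_pos"],s["force"],s["joints"],az(),s["gripper_width"])
T=Tool(); np.save("T5.npy",T)
im=ctrl.grab_frame("wrist")[:,:,::-1]
cv2.imwrite("pics/w5.png",im)
cv2.imwrite("pics/w5a.png",cv2.resize(im[130:330,170:400],None,fx=3,fy=3,interpolation=cv2.INTER_CUBIC))
M=RR(80.5,0,-6); G=np.array([608,-119.5,69]); P=G+5*M@[0,1,0]
for h in (65,0): go(P+[0,0,h],M)
```

```text
[ 610.07 -117.86  131.91] [ 0.68 -0.13 -0.44] [-0.23  0.56  0.57  1.74 -0.47  0.98  1.95] (np.float64(80.66699119273183), np.float64(5.555008233420388)) 0.4989362545617329
turn [ 0.18  0.15 -0.43] shift mm [-1.1  2.1  1.2]
turn [ 0.18  0.15 -0.43] shift mm [-7.4 66.8  1.4]
```

View pics/w5a.png

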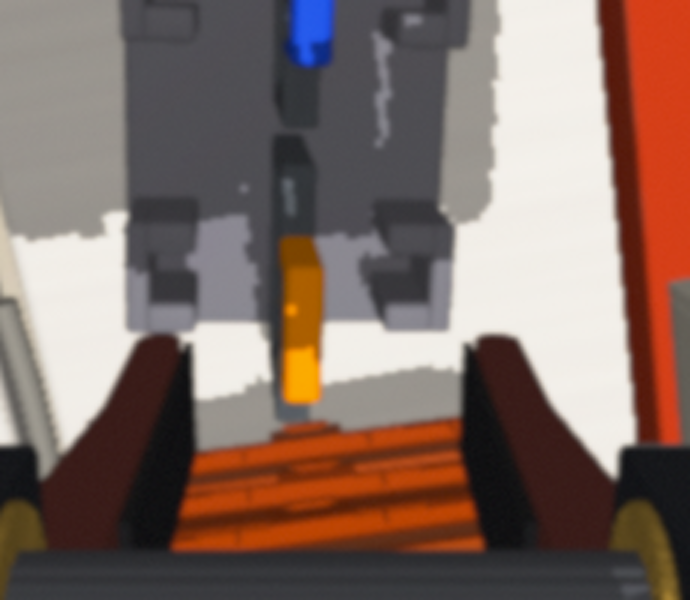

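View pics/w5.png

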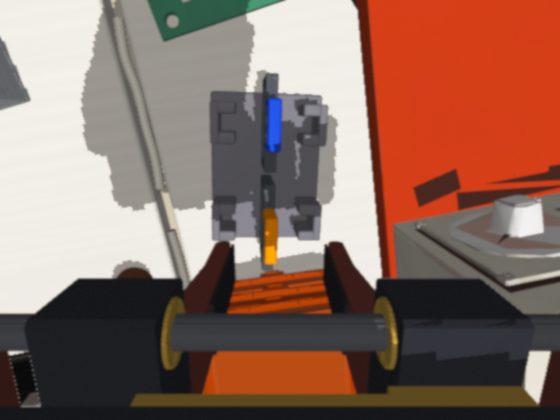

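Run:
```python
from h import *
C=cam("wrist",np.load("T5.npy"))
a=np.radians(-9.7);c,s=np.cos(a),np.sin(a)
for dx,dy in [(-15,-4),(-15,4),(15,4),(15,-4)]:
    p=[614.7+c*dx-s*dy,-118+s*dx+c*dy,76]; print((proj(C,p)[0]-[170,130])*3+1)
```

```text
[281.92 265.14]
[321.55 264.31]
[320.83 402.05]
[282.59 403.32]
```

>>> {"fn": "jog_arm", "kwargs": {"steps": [[0.1,0.1,-0.2,-0.002,0.02,0.001,0],[0.2,0.15,-0.4,-0.005,0.04,0.001,0],[0.2,0.15,-0.4,-0.006,0.053,0.0015,0],[0.2,0.15,-0.4,-0.006,0.053,0.0015,0]]}}

```text
time: 5.5
tcp_pos: [604.8, -117.3, 76.8]
eef_rot: [0.565, -0.513, -0.485, 0.427]
force: [0.3, 0.7, -0.1]
gripper_width: 0.495
```

Run:
```python
from h import *
s=ctrl.state();print(s["tcp_pos"],s["force"],s["torque"],az(),s["gripper_width"])
M=RR(80.5,0,-6); G=np.array([608,-119.5,69]); P=G+5*M@[0,1,0]
for h in (0,): go(P+[0,0,h],M)
```

```text
[ 604.78 -117.29   76.78] [ 0.31  0.71 -0.09] [-0.12  0.07 -0.02] (np.float64(80.46102814736552), np.float64(6.2304596236045064)) 0.4947993601266785
turn [-0.15 -0.04  0.23] shift mm [-2.5 12.5 -3.6]
```

>>> {"fn": "jog_arm", "kwargs": {"steps": [[0,0,0,-0.001,0.007,-0.002,0],[0,0,0,-0.002,0.0125,-0.003,0],[0,0,0,-0.002,0.0125,-0.003,0]]}}

```text
time: 5.8
tcp_pos: [609.5, -118.6, 65.0]
eef_rot: [0.564, -0.513, -0.486, 0.427]
force: [-0.3, 0.3, -0.2]
gripper_width: 0.501
```

Run:
```python
from h import *
s=ctrl.state();print(s["tcp_pos"],s["force"],s["torque"],az(),s["gripper_width"])
T=Tool();np.save("T6.npy",T)
im=ctrl.grab_frame("wrist")[:,:,::-1]
s=ctrl.state();print(s["tcp_pos"],az())
cv2.imwrite("pics/w6a.png",cv2.resize(im[130:330,170:400],None,fx=3,fy=3,interpolation=cv2.INTER_CUBIC))
```

```text
[ 609.48 -118.59   65.  ] [-0.26  0.27 -0.21] [-0.07  0.    0.  ] (np.float64(80.52648227601877), np.float64(6.2975535056759675)) 0.5012735298658569
[ 609.55 -118.62   65.24] (np.float64(80.52545410916296), np.float64(6.300622031594744))
```

View pics/w6a.png

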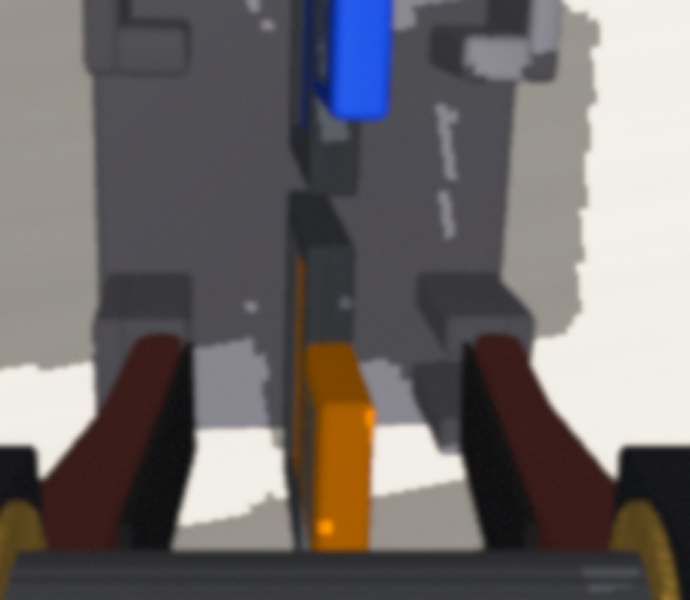

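>>> {"fn": "jog_arm", "kwargs": {"steps": [[0,0,0,0,0,0,-1],[0,0,0,0,0,0,-1],[0,0,0,0,0,0,-1],[0,0,0,0,0,0,-1],[0,0,0,0,0,0,-1]], "newtons": 20}}

```text
time: 6.35
tcp_pos: [609.5, -118.6, 65.3]
eef_rot: [0.564, -0.513, -0.486, 0.427]
force: [-0.8, 0.5, -0.3]
gripper_width: 0.086
```

>>> {"fn": "jog_arm", "kwargs": {"steps": [[0,0,0,0,0,0,-1],[0,0,0,0,0,0,-1]], "newtons": 25}}

```text
time: 6.55
tcp_pos: [609.5, -118.6, 65.3]
eef_rot: [0.564, -0.513, -0.486, 0.427]
force: [-0.7, -0.2, 0.7]
gripper_width: 0.085
```

Run:
```python
from h import *
s=ctrl.state();print(s["tcp_pos"],s["force"],s["torque"],az(),s["gripper_width"])
im=ctrl.grab_frame("wrist")[:,:,::-1]
cv2.imwrite("pics/w7.png",cv2.resize(im[130:330,170:400],None,fx=3,fy=3,interpolation=cv2.INTER_CUBIC))
T=Tool();print(T[:3,:3].T@[0,0,75])
```

```text
[ 609.49 -118.56   65.25] [-0.71 -0.22  0.75] [-0.07  0.06  0.05] (np.float64(80.52796586197425), np.float64(6.315026259625696)) 0.08462417409499871
[  8.25 -74.55   0.1 ]
```

View pics/w7.png

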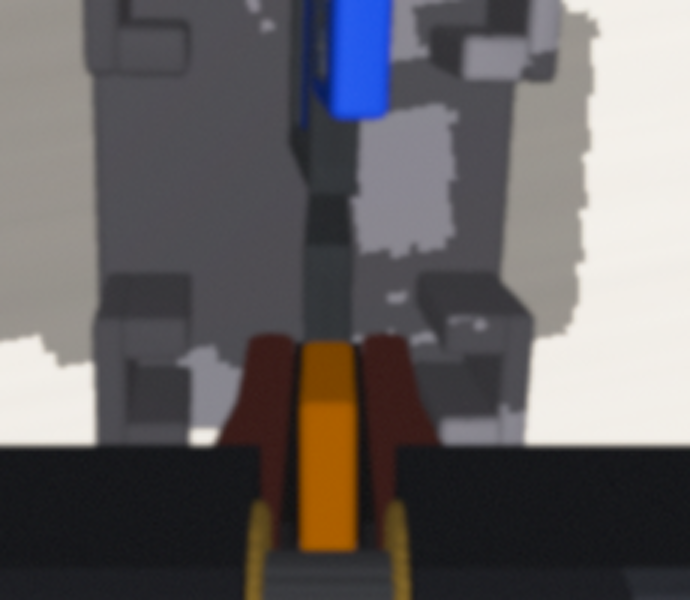

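>>> {"fn": "jog_arm", "kwargs": {"steps": [[0,0,0,0.0016,-0.015,0,-1],[0,0,0,0.0044,-0.04,0,-1],[0,0,0,0.0077,-0.07,0,-1],[0,0,0,0.011,-0.1,0,-1],[0,0,0,0.0143,-0.13,0,-1]]}}

```text
time: 7.1
tcp_pos: [609.4, -118.8, 198.2]
eef_rot: [0.564, -0.513, -0.486, 0.427]
force: [0.1, 0.8, -1.5]
gripper_width: 0.086
```

Run:
```python
from h import *
s=ctrl.state();print(s["tcp_pos"],s["force"],s["torque"],az(),s["gripper_width"],s["joints"])
im=ctrl.grab_frame("wrist")[:,:,::-1]
cv2.imwrite("pics/w8.png",im)
go([560,-220,205],RR(45,0,0))
go([473,-325,205],RR(7.25,0,0))
```

```text
[ 609.41 -118.82  198.24] [ 0.08  0.8  -1.51] [-0.08  0.    0.  ] (np.float64(80.50941318672314), np.float64(6.3096980111038485)) 0.0864870987198753 [-0.25  0.49  0.6   1.68 -0.43  1.1   1.91]
turn [-1.65 35.47  6.24] shift mm [-106.6  -13.6   34.4]
turn [-3.77 73.18  5.66] shift mm [-223.7  -27.   102.8]
```

View pics/w8.png

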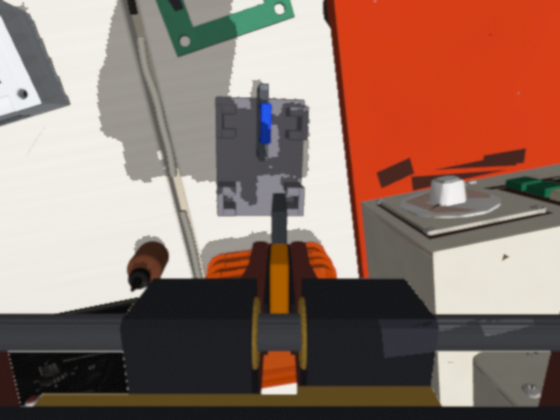

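>>> {"fn": "jog_arm", "kwargs": {"steps": [[-0.4,8,1.2,-0.025,-0.003,0.008,-1],[-0.8,16,2.5,-0.05,-0.006,0.016,-1],[-1.1,24,4,-0.075,-0.01,0.024,-1],[-1.5,31,5.5,-0.1,-0.012,0.032,-1],[-1.65,35.5,6.2,-0.12,-0.014,0.042,-1]]}}

```text
time: 7.65
tcp_pos: [547.9, -231.8, 197.7]
eef_rot: [0.655, -0.653, -0.267, 0.271]
force: [-0.0, 1.0, 0.4]
gripper_width: 0.089
```

Run:
```python
from h import *
s=ctrl.state();print(s["tcp_pos"],s["force"],s["torque"],az(),s["gripper_width"],s["joints"])
go([472.7,-320.3,190],RR(7.25,0,0))
```

```text
[ 547.9  -231.82  197.68] [-0.03  1.01  0.36] [-0.02  0.01  0.01] (np.float64(44.74109247461779), np.float64(0.3679844645355506)) 0.08879516617830496 [-0.27  0.5   0.82  1.75 -0.41  1.08  1.48]
turn [-0.18 37.49 -0.33] shift mm [-115.7    8.1  -10. ]
```

>>> {"fn": "jog_arm", "kwargs": {"steps": [[0,8,0,-0.025,0.002,-0.002,-1],[0,16,0,-0.05,0.004,-0.004,-1],[-0.1,24,-0.2,-0.075,0.006,-0.006,-1],[-0.1,32,-0.3,-0.1,0.008,-0.008,-1],[-0.2,37.5,-0.3,-0.116,0.008,-0.01,-1]]}}

```text
time: 8.15
tcp_pos: [471.7, -321.4, 189.9]
eef_rot: [0.706, -0.706, -0.044, 0.044]
force: [-0.1, -0.7, -1.0]
gripper_width: 0.091
```

>>> {"fn": "jog_arm", "kwargs": {"steps": [[0,0,0,0,0,0,-1],[0,0,0,0,0,0,-1],[0,0,0,0,0,0,-1]]}}

```text
time: 8.45
tcp_pos: [474.4, -318.9, 189.3]
eef_rot: [0.706, -0.705, -0.048, 0.048]
force: [-0.3, 0.2, -0.8]
gripper_width: 0.09
```

Run:
```python
from h import *
s=ctrl.state();print(s["tcp_pos"],s["force"],s["torque"],az(),s["gripper_width"],s["joints"])
T=Tool();np.save("T9.npy",T)
im=ctrl.grab_frame("wrist")[:,:,::-1]
cv2.imwrite("pics/w9.png",cv2.resize(im,None,fx=1.4,fy=1.4,interpolation=cv2.INTER_CUBIC))
go([472.7,-320.3,190],RR(7.25,0,0))
```

```text
[ 474.41 -318.92  189.33] [-0.27  0.17 -0.75] [-0.04  0.07  0.02] (np.float64(7.738501224950897), np.float64(0.06863739509691157)) 0.0896210251780242 [-0.2   0.53  1.    1.83 -0.5   1.07  1.13]
turn [-0.07  0.48 -0.  ] shift mm [-1.9 -0.7 -1.2]
```

View pics/w9.png

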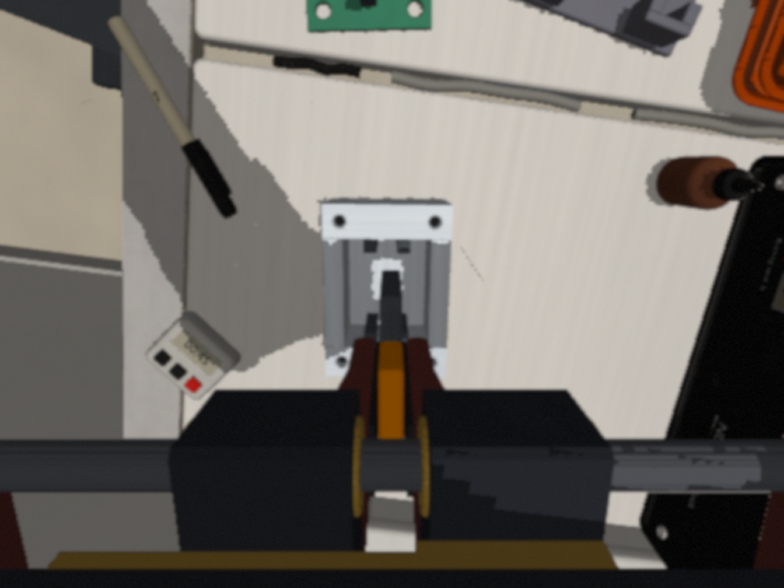

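Run:
```python
from h import *
T=np.load("T9.npy");C=cam("wrist",T)
px=unz([(341,361),(339,221),(435,221),(432,361)],1.4,0,0)
print(proj(C,[[473.3,-325.3,50]]))
fitpose(C,H4(50),px); fitpose(C,np.array(H4(50))[:3],px[:3])
im=cv2.resize(cv2.imread("pics/w9.png")[180:470,300:480],None,fx=3,fy=2,interpolation=cv2.INTER_CUBIC)
cv2.imwrite("pics/w9a.png",cv2.resize(cv2.imread("pics/w9.png")[190:390,300:480],None,fx=4,fy=3,interpolation=cv2.INTER_CUBIC))
pts=np.array([(-4,15,26),(4,15,26),(-4,-11,10),(4,-11,10),(-4,59,26),(4,59,26)],float)
print((proj(C,pts@T[:3,:3].T+T[:3,3])*1.4).round(0))
```

```text
[[275.92 209.53]]
pose [ 473.47 -325.39] 7.513717277246617 res [[0.7, 0.1], [-0.2, -0.4], [0.0, -0.1], [-0.6, 0.4]]
pose [ 473.24 -325.56] 7.20137605802079 res [[0.2, 0.1], [-0.2, -0.4], [-0.0, 0.3]]
[[377. 297.]
 [401. 297.]
 [376. 371.]
 [402. 371.]
 [380. 269.]
 [399. 269.]]
```

View pics/w9a.png

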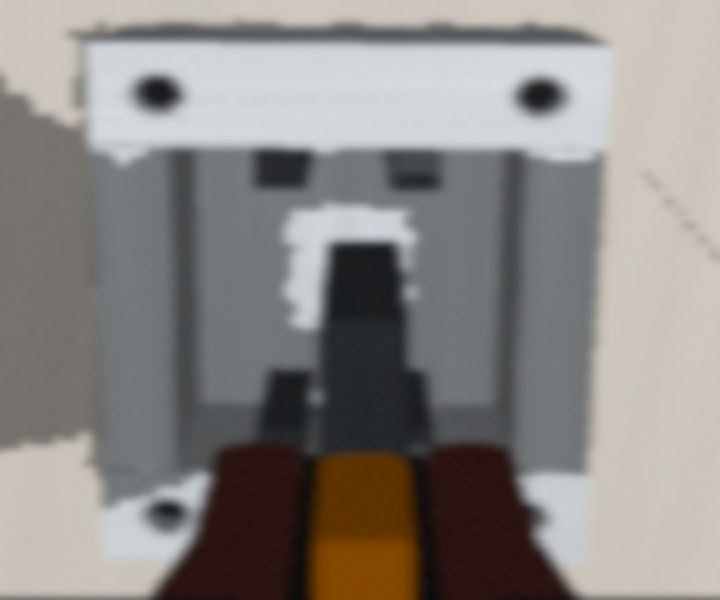

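Run:
```python
from h import *
go([472.3,-320.4,125],RR(7.3,0,0))
```

```text
turn [-0.07  0.43 -0.  ] shift mm [-2.3 64.3 -1.3]
```

>>> {"fn": "jog_arm", "kwargs": {"steps": [[0,0.4,0,-0.002,0.025,-0.0013,-1],[0,0.4,0,-0.0023,0.05,-0.0013,-1],[0,0.4,0,-0.0023,0.064,-0.0013,-1],[0,0.4,0,-0.0023,0.064,-0.0013,-1],[0,0.4,0,-0.0023,0.064,-0.0013,-1]]}}

```text
time: 9.0
tcp_pos: [471.6, -321.7, 125.6]
eef_rot: [0.706, -0.706, -0.044, 0.044]
force: [0.2, -0.1, 0.0]
gripper_width: 0.089
```

Run:
```python
from h import *
s=ctrl.state();print(s["tcp_pos"],s["force"],s["torque"],az(),s["gripper_width"])
T=Tool();np.save("T10.npy",T)
im=ctrl.grab_frame("wrist")[:,:,::-1]
cv2.imwrite("pics/w10.png",cv2.resize(im[90:300,190:370],None,fx=4,fy=2.85,interpolation=cv2.INTER_CUBIC))
go([472.3,-320.4,125],RR(7.3,0,0))
C=cam("wrist",T)
a=np.radians(7.3);c,s=np.cos(a),np.sin(a)
for q in [(-6,25,48),(6,25,48),(-6,-25,48),(-28,44,50),(28,44,50)]:
    p=[473.4+c*q[0]-s*q[1],-325.4+s*q[0]+c*q[1],q[2]]; print(((proj(C,p)[0]-[190,90])*[4,2.85]).round(0))
```

```text
[ 471.57 -321.67  125.64] [ 0.25 -0.09  0.04] [-0.05  0.02 -0.06] (np.float64(7.158815931004814), np.float64(0.04061544952525571)) 0.08873686502449793
turn [ 0.01 -0.16  0.01] shift mm [0.7 1.1 1.5]
[324. 296.]
[397. 296.]
[326. 496.]
[185. 215.]
[536. 214.]
```

View pics/w10.png

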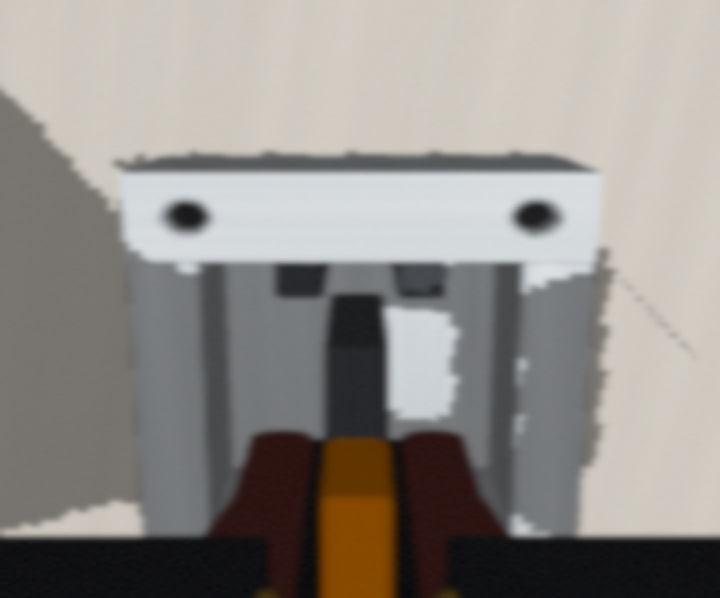

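>>> {"fn": "jog_arm", "kwargs": {"steps": [[0,0,0,0.0008,0.004,0.0015,-1],[0,0,0,0.0008,0.012,0.0015,-1],[0,0,0,0.0008,0.02,0.0015,-1],[0,0,0,0.0008,0.028,0.0015,-1],[0,0,0,0.0008,0.028,0.0015,-1]]}}

```text
time: 9.55
tcp_pos: [471.2, -319.5, 95.8]
eef_rot: [0.706, -0.705, -0.043, 0.045]
force: [-0.3, -0.5, -0.7]
gripper_width: 0.088
```

Run:
```python
from h import *
s=ctrl.state();print(s["tcp_pos"],s["force"],s["torque"],az(),s["gripper_width"])
T=Tool();np.save("T10.npy",T)
im=ctrl.grab_frame("wrist")[:,:,::-1]
cv2.imwrite("pics/w11.png",cv2.resize(im[90:300,190:370],None,fx=4,fy=2.85,interpolation=cv2.INTER_CUBIC))
go([472.3,-320.4,64],RR(7.3,0,0))
```

```text
[ 471.16 -319.46   95.81] [-0.34 -0.47 -0.7 ] [-0.06  0.09 -0.03] (np.float64(7.119399372111124), np.float64(0.16765725376464213)) 0.08827516627329086
turn [-0.07 -0.19 -0.1 ] shift mm [ 1.  32.4 -0.7]
```

View pics/w11.png

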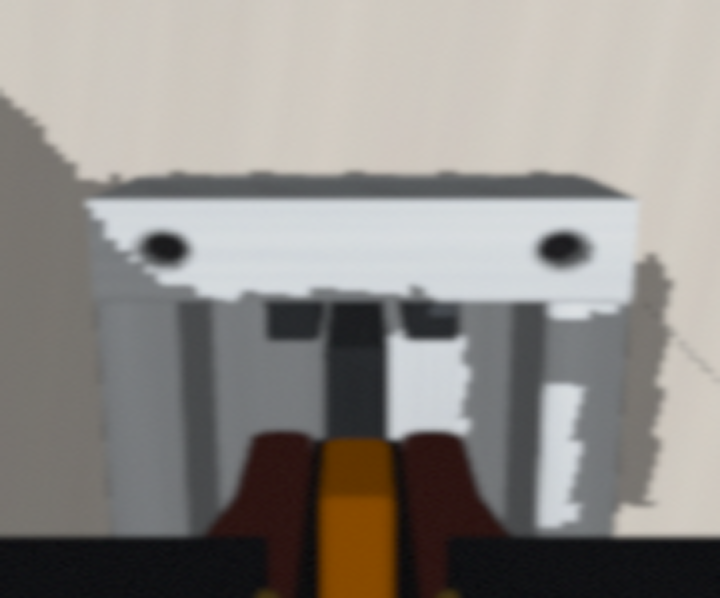

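>>> {"fn": "jog_arm", "kwargs": {"steps": [[0,0,0,0.001,0.003,-0.0007,-1],[0,0,0,0.001,0.01,-0.0007,-1],[0,0,0,0.001,0.018,-0.0007,-1],[0,0,0,0.001,0.026,-0.0007,-1],[0,0,0,0.001,0.026,-0.0007,-1]]}}

```text
time: 10.1
tcp_pos: [472.2, -320.0, 69.8]
eef_rot: [0.706, -0.705, -0.043, 0.045]
force: [-0.1, 0.1, -0.9]
gripper_width: 0.088
```

Run:
```python
from h import *
s=ctrl.state();print(s["tcp_pos"],s["force"],s["torque"],az(),s["gripper_width"])
go([472.3,-320.4,64],RR(7.3,0,0))
```

```text
[ 472.22 -320.     69.8 ] [-0.12  0.12 -0.9 ] [-0.05  0.04 -0.03] (np.float64(7.120848149639918), np.float64(0.16368784235005393)) 0.08840151619875401
turn [-0.1  -0.18 -0.13] shift mm [ 0.   5.8 -0.4]
```

>>> {"fn": "jog_arm", "kwargs": {"steps": [[0,0,0,0,0.002,0,-1],[0,0,0,0,0.004,0,-1],[0,0,0,0,0.0055,0,-1],[0,0,0,0,0.0055,0,-1]]}}

```text
time: 10.5
tcp_pos: [472.9, -320.5, 65.6]
eef_rot: [0.706, -0.706, -0.044, 0.044]
force: [0.2, -0.9, -0.5]
gripper_width: 0.086
```

Run:
```python
from h import *
s=ctrl.state();print(s["tcp_pos"],s["force"],s["torque"],az(),s["gripper_width"])
```

```text
[ 472.87 -320.48   65.6 ] [ 0.23 -0.88 -0.49] [-0.01  0.1  -0.01] (np.float64(7.123692165336004), np.float64(0.0509903140526765)) 0.08596840413341507
```

Not yet touching; going down by single millimetres.

>>> {"fn": "jog_arm", "kwargs": {"steps": [[0,0,0,0,0.001,0,-1],[0,0,0,0,0.001,0,-1]]}}

```text
time: 10.7
tcp_pos: [472.9, -320.5, 64.7]
eef_rot: [0.706, -0.706, -0.044, 0.044]
force: [-0.1, -0.3, -0.1]
gripper_width: 0.092
```

>>> {"fn": "jog_arm", "kwargs": {"steps": [[0,0,0,0,0.001,0,-1],[0,0,0,0,0.001,0,-1]]}}

```text
time: 10.9
tcp_pos: [473.0, -320.6, 64.2]
eef_rot: [0.706, -0.705, -0.044, 0.044]
force: [-1.9, 0.8, 5.5]
gripper_width: 0.091
```

>>> {"fn": "jog_arm", "kwargs": {"steps": [[0,0,0,0,0.0005,0,-1],[0,0,0,0,0.0005,0,-1]]}}

```text
time: 11.1
tcp_pos: [473.0, -320.6, 64.2]
eef_rot: [0.706, -0.705, -0.044, 0.044]
force: [-2.8, 2.9, 9.8]
gripper_width: 0.086
```

>>> {"fn": "jog_arm", "kwargs": {"steps": [[0,0,0,0,0,0,-0.6],[0,0,0,0,0,0,-0.6],[0,0,0,0,0,0,-0.6]]}}

```text
time: 11.4
tcp_pos: [472.9, -320.5, 63.1]
eef_rot: [0.706, -0.706, -0.044, 0.044]
force: [0.1, -0.2, 0.4]
gripper_width: 0.198
```

>>> {"fn": "jog_arm", "kwargs": {"steps": [[0,0,0,0,-0.01,0,-0.6],[0,0,0,0,-0.03,0,-0.6],[0,0,0,0,-0.06,0,-0.4],[0,0,0,0,-0.09,0,0],[0,0,0,0,-0.12,0,0.2]]}}

```text
time: 11.9
tcp_pos: [472.6, -320.7, 184.9]
eef_rot: [0.706, -0.706, -0.043, 0.044]
force: [0.6, -0.4, 0.1]
gripper_width: 0.43
```

Run:
```python
from h import *
s=ctrl.state();print(s["tcp_pos"],s["force"],az(),s["gripper_width"],s["joints"])
T=Tool();np.save("T12.npy",T)
im=ctrl.grab_frame("wrist")[:,:,::-1]
cv2.imwrite("pics/w12.png",im)
cv2.imwrite("pics/w12a.png",cv2.resize(im[130:300,200:360],None,fx=4,fy=3.5,interpolation=cv2.INTER_CUBIC))
```

```text
[ 472.64 -320.75  184.88] [ 0.62 -0.41  0.11] (np.float64(7.0867174122070535), np.float64(0.04973197899007183)) 0.42975995462967254 [-0.2   0.53  1.    1.83 -0.51  1.06  1.12]
```

View pics/w12a.png

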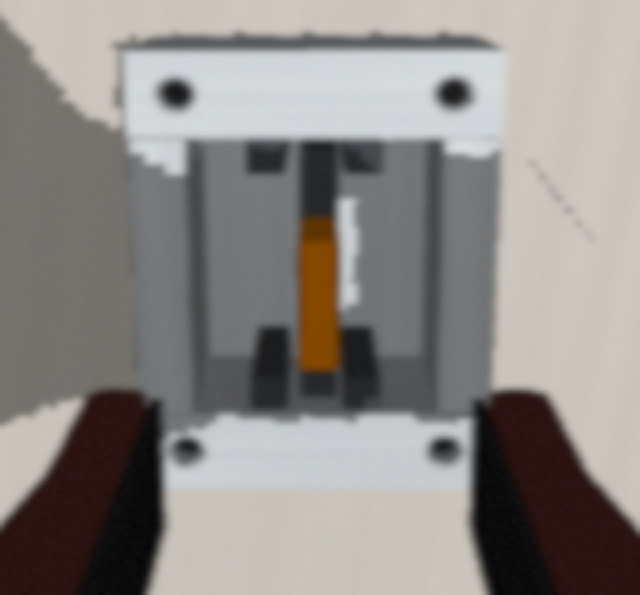

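Run:
```python
from h import *
T=np.load("T12.npy");C=cam("wrist",T)
u=lambda L:[((a+.5)/4-.5+200,(b+.5)/3.5-.5+130) for a,b in L]
p=fitpose(C,H4(50),u([(187,450),(176,93),(454,93),(444,450)]))
fitpose(C,[(-4,-15,75),(-4,15,75),(4,15,75),(4,-15,75)],u([(300,372),(301,238),(337,238),(340,372)]))
# move to view cover
M=RR(9.1,0,0)
go([460,-220,190],M); go([433.7,-118.5,160],M)
```

```text
pose [ 473.29 -325.52] 7.128569814627245 res [[-0.2, 0.1], [-0.2, -0.0], [0.2, -0.1], [0.2, 0.0]]
pose [ 474.07 -324.9 ] 7.456411688798816 res [[-0.2, -0.3], [-0.8, 0.3], [0.8, 0.3], [0.1, -0.3]]
turn [ 0.17 -2.05  0.23] shift mm [ -1.4  -1.  103.6]
turn [ 0.17 -2.05  0.23] shift mm [-15.1  28.7 207.6]
```

>>> {"fn": "jog_arm", "kwargs": {"steps": [[0,-0.5,0,-0.003,0.003,0.045,0.4],[0,-1,0,-0.006,0.008,0.09,0.4],[0,-1.5,0,-0.01,0.015,0.135,0.4],[0.1,-2,0.1,-0.013,0.022,0.175,0.4],[0.1,-2,0.2,-0.015,0.028,0.195,0.4]]}}

```text
time: 12.45
tcp_pos: [433.0, -125.7, 155.0]
eef_rot: [0.706, -0.703, -0.055, 0.059]
force: [0.3, 0.9, -0.0]
gripper_width: 0.695
```

>>> {"fn": "jog_arm", "kwargs": {"steps": [[0,0,0,0,0,0,0.4],[0,0,0,0,0,0,0.4]]}}

```text
time: 12.65
tcp_pos: [434.3, -129.2, 155.8]
eef_rot: [0.705, -0.704, -0.055, 0.058]
force: [-0.6, -0.8, -0.6]
gripper_width: 0.697
```

Run:
```python
from h import *
s=ctrl.state();print(s["tcp_pos"],s["force"],az(),s["gripper_width"],s["joints"])
T=Tool();np.save("T13.npy",T)
im=ctrl.grab_frame("wrist")[:,:,::-1]
cv2.imwrite("pics/w13.png",cv2.resize(im,None,fx=1.4,fy=1.4,interpolation=cv2.INTER_CUBIC))
C=cam("wrist",T)
a=np.radians(9.1);c,s=np.cos(a),np.sin(a)
for q in H4(5)+[(-5,-43,62),(5,-43,62),(-5,43,62),(5,43,62)]:
    p=[433.7+c*q[0]-s*q[1],-118.5+s*q[0]+c*q[1],q[2]]; print((proj(C,p)[0]*1.4).round(0))
```

```text
[ 434.3  -129.18  155.82] [-0.56 -0.82 -0.64] (np.float64(9.173106097980282), np.float64(0.21635399935033275)) 0.6967659426033197 [-0.7   0.37  1.1   2.13 -0.43  0.89  0.82]
[348. 330.]
[345. 190.]
[439. 190.]
[436. 330.]
[383. 364.]
[401. 364.]
[382. 199.]
[403. 199.]
```

View pics/w13.png

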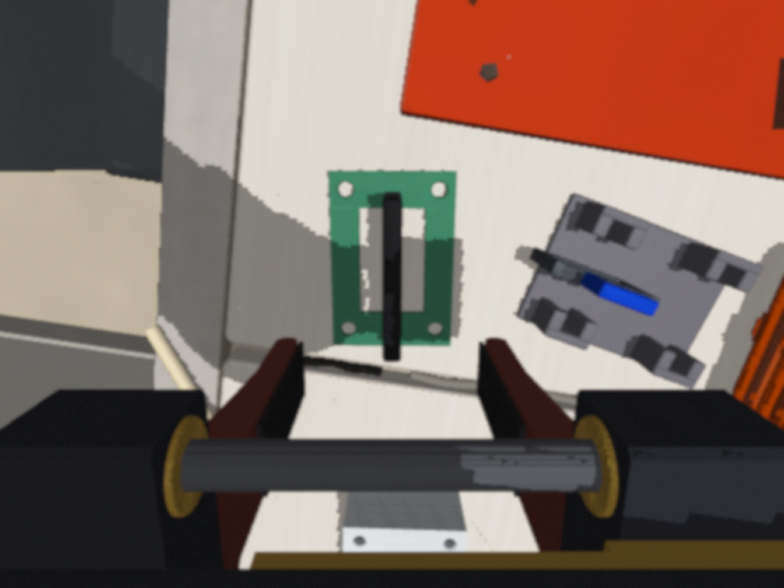

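Run:
```python
from h import *
T=np.load("T13.npy");C=cam("wrist",T)
p=fitpose(C,H4(5),unz([(348.5,328),(345,189),(439,189),(435,328)],1.4,0,0))
M=RR(9.2,0,0)
for z in (100,50): go([p[0],p[1],z],M)
```

```text
pose [ 433.27 -117.62] 9.140012962923901 res [[-0.3, 0.4], [-0.1, -0.4], [0.0, -0.3], [0.3, 0.5]]
turn [-0.09 -0.11 -0.16] shift mm [ 1.  56.  12.3]
turn [-0.09 -0.11 -0.16] shift mm [  1.1 106.   12.2]
```

>>> {"fn": "jog_arm", "kwargs": {"steps": [[0,-0.1,-0.1,0.001,0.02,0.011,0.4],[-0.1,-0.1,-0.2,0.001,0.04,0.0115,0.4],[-0.1,-0.1,-0.2,0.001,0.056,0.0115,0.4],[-0.1,-0.1,-0.2,0.001,0.056,0.0115,0.4]]}}

```text
time: 13.1
tcp_pos: [432.1, -118.9, 98.4]
eef_rot: [-0.705, 0.705, 0.055, -0.057]
force: [0.7, 0.2, 0.3]
gripper_width: 0.7
```

Run:
```python
from h import *
s=ctrl.state();print(s["tcp_pos"],s["force"],az(),s["gripper_width"],s["joints"])
T=Tool();np.save("T14.npy",T)
im=ctrl.grab_frame("wrist")[:,:,::-1]
cv2.imwrite("pics/w14.png",im)
go([433.4,-118,50],RR(9.15,0,0))
C=cam("wrist",T)
for q in [(-5,43,62),(5,43,62)]:
    a=np.radians(9.15);c,s=np.cos(a),np.sin(a)
    p=[433.4+c*q[0]-s*q[1],-118+s*q[0]+c*q[1],q[2]]; print((proj(C,p)[0]).round(0))
```

```text
[ 432.1  -118.9    98.43] [0.68 0.25 0.25] (np.float64(9.071390583334766), np.float64(0.1508008482133585)) 0.6997390776059101 [-0.61  0.45  0.98  2.19 -0.55  0.77  0.9 ]
turn [ 0.01 -0.09 -0.1 ] shift mm [ 1.1 49.3  0.9]
[271. 169.]
[290. 169.]
```

View pics/w14.png

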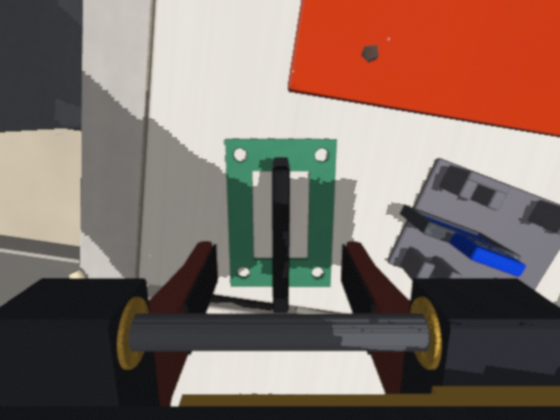

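>>> {"fn": "jog_arm", "kwargs": {"steps": [[0,0,0,0.001,0.015,0.001,0.3],[0,0,0,0.001,0.03,0.001,0.2],[0,0,0,0.001,0.042,0.001,0],[0,0,0,0.001,0.0485,0.001,0],[0,0,0,0.001,0.0485,0.001,0]]}}

```text
time: 13.65
tcp_pos: [433.8, -116.9, 51.0]
eef_rot: [0.705, -0.705, -0.056, 0.057]
force: [-0.4, 0.9, 0.1]
gripper_width: 0.503
```

Run:
```python
from h import *
s=ctrl.state();print(s["tcp_pos"],s["force"],az(),s["gripper_width"],s["joints"])
go([433.4,-118,50],RR(9.15,0,0))
```

```text
[ 433.78 -116.89   51.03] [-0.35  0.88  0.11] (np.float64(9.159253838270367), np.float64(0.03560254144581015)) 0.5031323347237516 [-0.51  0.53  0.87  2.22 -0.67  0.67  0.99]
turn [-0.02  0.01 -0.03] shift mm [-0.6  1.  -1. ]
```

>>> {"fn": "jog_arm", "kwargs": {"steps": [[0,0,0,-0.0005,0.001,-0.001,-1],[0,0,0,-0.0005,0.001,-0.001,-1],[0,0,0,-0.0005,0.001,-0.001,-1],[0,0,0,-0.0005,0.001,-0.001,-1],[0,0,0,-0.0005,0.001,-0.001,-1]], "newtons": 40}}

```text
time: 14.15
tcp_pos: [433.2, -117.1, 50.0]
eef_rot: [0.705, -0.705, -0.057, 0.057]
force: [-1.1, -0.1, -1.0]
gripper_width: 0.113
```

>>> {"fn": "jog_arm", "kwargs": {"steps": [[0,0,0,0,0,0,-1],[0,0,0,0,0,0,-1]]}}

```text
time: 14.35
tcp_pos: [433.1, -117.2, 49.9]
eef_rot: [0.705, -0.705, -0.057, 0.057]
force: [-2.0, 1.0, 3.6]
gripper_width: 0.108
```

>>> {"fn": "jog_arm", "kwargs": {"steps": [[0,0,0,0,-0.005,0,-1],[0,0,0,0,-0.02,0,-1],[0,0,0,0,-0.04,0,-1],[0,0,0,0,-0.07,0,-1],[0,0,0,0,-0.09,0,-1]]}}

```text
time: 14.85
tcp_pos: [433.4, -117.7, 141.3]
eef_rot: [0.705, -0.705, -0.056, 0.057]
force: [0.1, -0.3, -2.4]
gripper_width: 0.109
```

Run:
```python
from h import *
s=ctrl.state();print(s["tcp_pos"],s["force"],s["torque"],az(),s["gripper_width"],s["joints"])
T=Tool();np.save("T15.npy",T)
im=ctrl.grab_frame("wrist")[:,:,::-1]
cv2.imwrite("pics/w15.png",im)
M=RR(7.2,0,0)
go([473.3,-325.5,140],M)
```

```text
[ 433.35 -117.7   141.3 ] [ 0.12 -0.33 -2.44] [-0.05 -0.03  0.03] (np.float64(9.17672700538771), np.float64(0.02066487974099759)) 0.1086517732926197 [-0.71  0.38  1.08  2.16 -0.46  0.85  0.82]
turn [-0.01  1.95  0.16] shift mm [   5.3    3.3 -210.8]
```

View pics/w15.png

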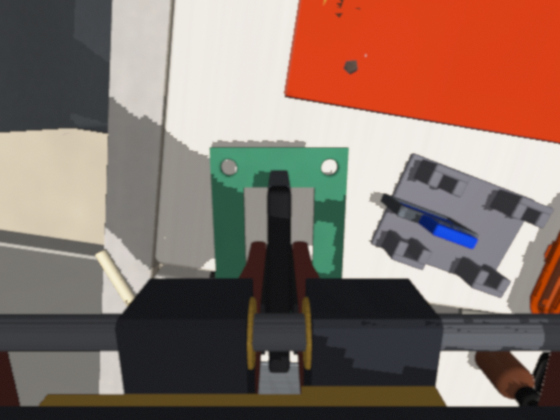

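```bash
cat >> h.py <<'E'
def plate_in_tool(C,T,px2):  # px of holes (-28,44),(28,44) top surface ; x,z offset and yaw in tool
    def f(p):
        c,s=np.cos(p[2]),np.sin(p[2]); L=[]
        for q in [(-28,44),(28,44)]:
            L.append((p[0]+c*q[0]-s*q[1],44.9,p[1]+s*q[0]+c*q[1]))
        return (proj(C,np.array(L)@T[:3,:3].T+T[:3,3])-px2).ravel()
    r=least_squares(f,[0,0,0],x_scale=[1,1,.01]); print("plate in tool x,z",r.x[:2],"yaw",np.degrees(r.x[2]),r.fun.round(1)); return r.x
E
python3 - <<'E'
from h import *
T=np.load("T15.npy");C=cam("wrist",T)
im=cv2.imread("pics/w15.png");h=cv2.cvtColor(im,cv2.COLOR_BGR2HSV)
px=[]
for (u,v) in [(229,167),(330,167)]:
    w=im[v-14:v+15,u-14:u+15].astype(int); m=((w[:,:,1]-w[:,:,2])<25).astype(np.uint8)
    n,l,st,ce=cv2.connectedComponentsWithStats(m); 
    i=min(range(1,n),key=lambda i:np.hypot(*(ce[i]-14))); px.append(ce[i]+[u-14,v-14]); print(px[-1],st[i])
plate_in_tool(C,T,np.array(px))
E
```

```text
[228.43 166.86] [  6   6  16  16 199]
[329.02 166.57] [  5   6  17  16 210]
plate in tool x,z [ 0.54 -0.43] yaw 0.16567342751510253 [-0.6  0.   0.6  0. ]
```

Run:
```python
from h import *
go([472.7,-325.1,150],RR(7.2,0,0))
```

```text
turn [-0.01  1.95  0.16] shift mm [   4.8   -6.7 -210.3]
```

>>> {"fn": "jog_arm", "kwargs": {"steps": [[0,0.5,0,0.001,-0.003,-0.03,-1],[0,1,0,0.002,-0.006,-0.075,-1],[0,1.5,0.1,0.003,-0.007,-0.12,-1],[0,2,0.1,0.004,-0.007,-0.165,-1],[0,2,0.1,0.005,-0.007,-0.2,-1]]}}

```text
time: 15.4
tcp_pos: [470.2, -316.4, 146.4]
eef_rot: [-0.706, 0.706, 0.043, -0.045]
force: [0.6, 0.6, -0.8]
gripper_width: 0.11
```

>>> {"fn": "jog_arm", "kwargs": {"steps": [[0,0,0,0,0,-0.01,-1],[0,0,0,0,0,-0.01,-1],[0,0,0,0,0,-0.01,-1]]}}

```text
time: 15.7
tcp_pos: [471.2, -322.5, 146.1]
eef_rot: [0.706, -0.705, -0.043, 0.046]
force: [-0.1, 0.5, -1.8]
gripper_width: 0.11
```

Run:
```python
from h import *
s=ctrl.state();print(s["tcp_pos"],s["force"],s["torque"],az(),s["gripper_width"],s["joints"])
T=Tool();np.save("T16.npy",T)
im=ctrl.grab_frame("wrist")[:,:,::-1]
cv2.imwrite("pics/w16.png",im)
cv2.imwrite("pics/w16a.png",cv2.resize(im[120:290,190:370],None,fx=4,fy=3.5,interpolation=cv2.INTER_CUBIC))
cv2.imwrite("pics/s16.png",ctrl.grab_frame("top")[150:310,260:460,::-1].repeat(3,0).repeat(4,1))
go([472.7,-325.1,150],RR(7.2,0,0))
```

```text
[ 471.17 -322.48  146.06] [-0.05  0.53 -1.75] [-0.01  0.02 -0.  ] (np.float64(7.2330153276116445), np.float64(0.2233683482329999)) 0.10958251755716296 [-0.15  0.58  0.95  1.87 -0.56  0.99  1.16]
turn [-0.13  0.12 -0.14] shift mm [ 0.5 -3.7 -3.4]
```

View pics/w16a.png

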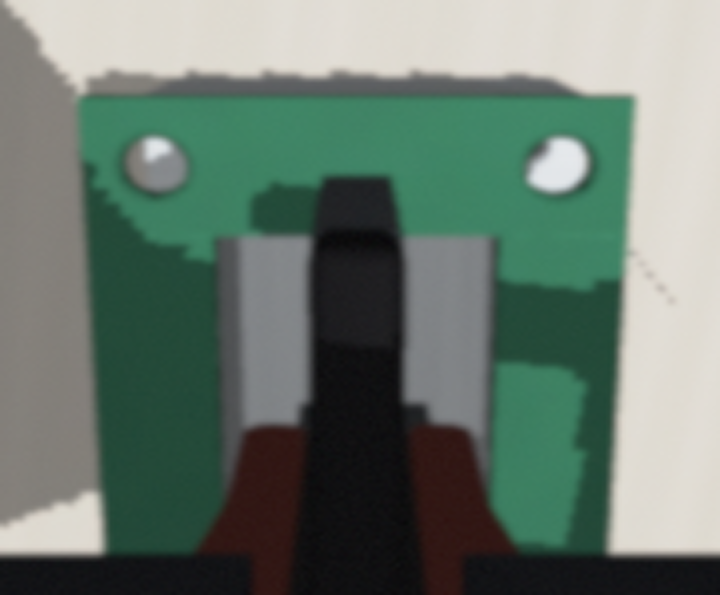

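View pics/s16.png

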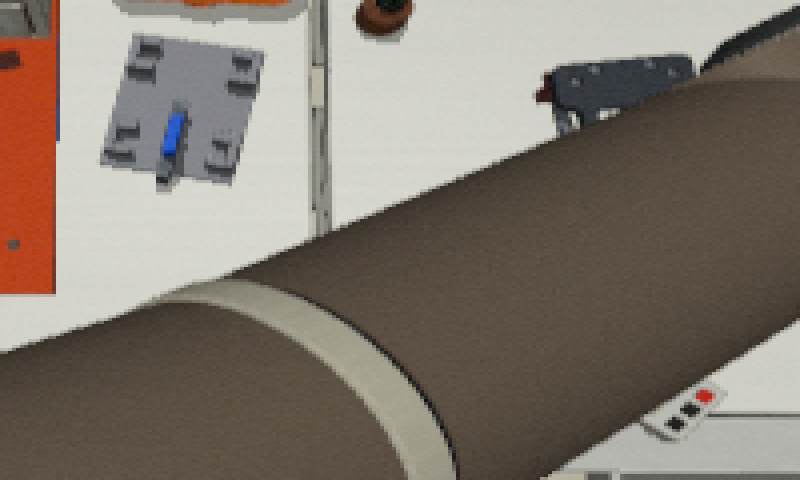

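>>> {"fn": "jog_arm", "kwargs": {"steps": [[-0.1,0.1,-0.1,0.0005,0.0,-0.0035,-1],[-0.1,0.1,-0.1,0.0005,0.006,-0.0035,-1],[-0.1,0.1,-0.1,0.0005,0.012,-0.0035,-1],[-0.1,0.1,-0.1,0.0005,0.012,-0.0035,-1],[-0.1,0.1,-0.1,0.0005,0.012,-0.0035,-1]]}}

```text
time: 16.3
tcp_pos: [472.3, -327.0, 134.3]
eef_rot: [-0.705, 0.706, 0.044, -0.044]
force: [0.6, -0.7, -1.8]
gripper_width: 0.113
```

Run:
```python
from h import *
s=ctrl.state();print(s["tcp_pos"],s["force"],az(),s["gripper_width"])
go([472.7,-325.1,120],RR(7.2,0,0))
```

```text
[ 472.25 -327.01  134.34] [ 0.59 -0.67 -1.76] (np.float64(7.120580987372673), np.float64(0.07984953565802012)) 0.11320650374109915
turn [ 0.04 -0.08 -0.07] shift mm [ 0.7 14.3  1.9]
```

>>> {"fn": "jog_arm", "kwargs": {"steps": [[0,-0.1,-0.1,0.0006,0.003,0.0015,-1],[0,-0.1,-0.1,0.0006,0.008,0.0015,-1],[0,-0.1,-0.1,0.0006,0.013,0.0015,-1],[0,-0.1,-0.1,0.0006,0.013,0.0015,-1],[0,-0.1,-0.1,0.0006,0.013,0.0015,-1]]}}

```text
time: 16.8
tcp_pos: [472.7, -325.7, 121.5]
eef_rot: [-0.705, 0.706, 0.045, -0.044]
force: [0.5, 0.4, -0.7]
gripper_width: 0.108
```

Run:
```python
from h import *
s=ctrl.state();print(s["tcp_pos"],s["force"],az(),s["gripper_width"])
T=Tool();np.save("T17.npy",T)
im=ctrl.grab_frame("wrist")[:,:,::-1]
cv2.imwrite("pics/w17.png",im)
cv2.imwrite("pics/w17a.png",cv2.resize(im[120:290,190:370],None,fx=4,fy=3.5,interpolation=cv2.INTER_CUBIC))
go([472.7,-325.1,120],RR(7.2,0,0))
C=cam("wrist",T);px=[]
for q in [(-28,44,50),(28,44,50)]:
    a=np.radians(7.2);c,s=np.cos(a),np.sin(a)
    p=[473.3+c*q[0]-s*q[1],-325.5+s*q[0]+c*q[1],q[2]]; pp=proj(C,p)[0];print("thread",pp,(pp-[190,120])*[4,3.5])
```

```text
[ 472.71 -325.71  121.48] [ 0.46  0.45 -0.66] (np.float64(7.207982511988657), np.float64(0.07273464404197841)) 0.10813153497517974
turn [0.07 0.01 0.06] shift mm [-0.   1.7  0.7]
thread [234.03 159.63] [176.11 138.7 ]
thread [323.92 159.63] [535.67 138.72]
```

View pics/w17a.png

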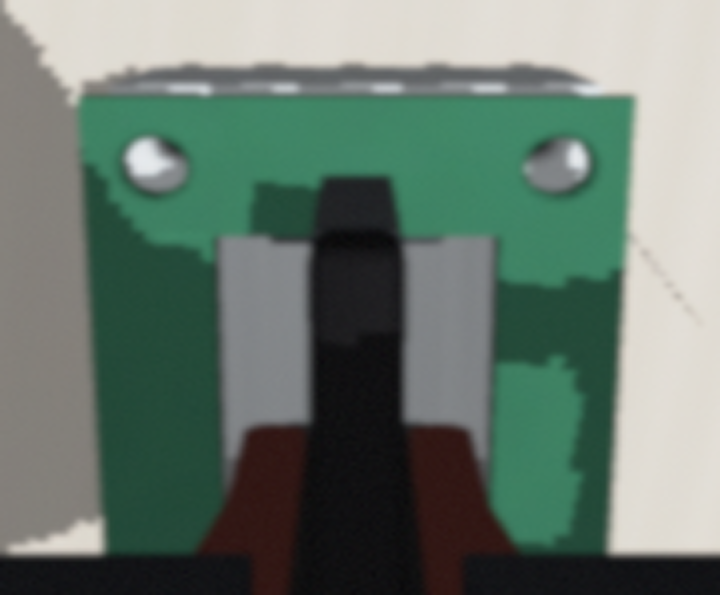

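Run:
```python
from h import *
im=cv2.imread("pics/w17.png")
a=cv2.resize(im[146:180,214:244],None,fx=12,fy=12,interpolation=cv2.INTER_CUBIC);b=cv2.resize(im[146:180,314:344],None,fx=12,fy=12,interpolation=cv2.INTER_CUBIC)
cv2.imwrite("pics/w17b.png",np.hstack([a,b]))
T=np.load("T17.npy");C=cam("wrist",T)
px=[]
for (u,v) in [(229,167),(329,167)]:
    w=im[v-14:v+15,u-14:u+15].astype(int); m=((w[:,:,1]-w[:,:,2])<25).astype(np.uint8)
    n,l,st,ce=cv2.connectedComponentsWithStats(m); 
    i=min(range(1,n),key=lambda i:np.hypot(*(ce[i]-14))); px.append(ce[i]+[u-14,v-14]); print(px[-1],st[i])
plate_in_tool(C,T,np.array(px))
```

```text
[228.16 166.84] [  6   6  16  16 196]
[329.35 166.94] [  7   7  16  15 196]
plate in tool x,z [ 0.37 -0.5 ] yaw -0.06006497870465915 [-0.3  0.   0.3  0. ]
```

View pics/w17b.png

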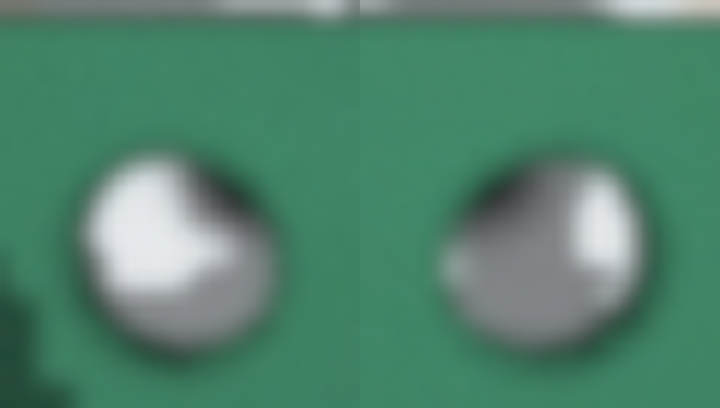

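>>> {"fn": "jog_arm", "kwargs": {"steps": [[0,0,0,0.0001,0.001,0.0006,-1],[0,0,0,0.0001,0.0013,0.0006,-1],[0,0,0,0.0001,0.0013,0.0006,-1],[0,0,0,0.0001,0.0013,0.0006,-1],[0,0,0,0.0001,0.0013,0.0006,-1]]}}

```text
time: 17.35
tcp_pos: [472.9, -325.1, 120.4]
eef_rot: [-0.705, 0.706, 0.045, -0.044]
force: [0.6, -0.4, -1.2]
gripper_width: 0.11
```

```bash
cat > chk.py <<'E'
from h import *
import sys
n=sys.argv[1]
s=ctrl.state();print(s["tcp_pos"],s["force"],az(),s["gripper_width"],np.abs(s["qvel"]).max())
T=Tool();C=cam("wrist",T)
im=np.ascontiguousarray(ctrl.grab_frame("wrist")[:,:,::-1]);cv2.imwrite(f"pics/w{n}.png",im)
px=[]
for (u,v) in [(229,167),(329,167)]:
    w=im[v-14:v+15,u-14:u+15].astype(int); m=((w[:,:,1]-w[:,:,2])<25).astype(np.uint8)
    k,l,st,ce=cv2.connectedComponentsWithStats(m); 
    i=min(range(1,k),key=lambda i:np.hypot(*(ce[i]-14))); px.append(ce[i]+[u-14,v-14])
p=plate_in_tool(C,T,np.array(px))
P=T[:3,3]+T[:3,:3]@[p[0],49.9,p[1]]
print("plate centre",P,"err mm",T[:3,:3].T@(np.array([473.3,-325.5,70])-P))
a=cv2.resize(im[146:180,214:244],None,fx=12,fy=12,interpolation=cv2.INTER_CUBIC);b=cv2.resize(im[146:180,314:344],None,fx=12,fy=12,interpolation=cv2.INTER_CUBIC)
cv2.imwrite(f"pics/w{n}b.png",np.hstack([a,b]))
E
python3 chk.py 18
```

```text
[ 472.92 -325.09  120.42] [ 0.6  -0.44 -1.15] (np.float64(7.222757800944996), np.float64(0.09869361843216509)) 0.1100540110935713 0.0014242373413215557
plate in tool x,z [ 0.33 -0.5 ] yaw -0.1279454013293962 [-0.3  0.   0.3  0. ]
plate centre [ 473.38 -325.59   70.52] err mm [-0.07  0.52  0.1 ]
```

View pics/w18b.png

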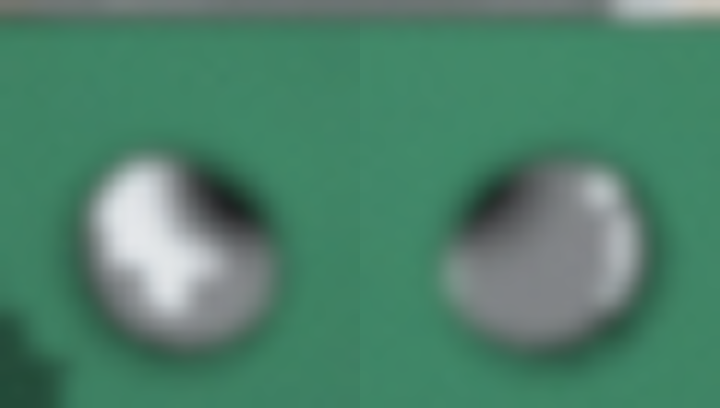

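>>> {"fn": "jog_arm", "kwargs": {"steps": [[0,0,0,0,0,0,-1],[0,0,0,0,0,0,-1],[0,0,0,0,0,0,-1],[0,0,0,0,0,0,-1]]}}

```text
time: 17.8
tcp_pos: [472.9, -325.1, 120.4]
eef_rot: [-0.705, 0.706, 0.045, -0.044]
force: [-0.2, 0.5, -0.9]
gripper_width: 0.113
```

```bash
python3 chk.py 19
python3 - <<'E'
from h import *
im=ctrl.grab_frame("side")[:,:,::-1]
cv2.imwrite("pics/s19.png",cv2.resize(im[120:300,180:400],None,fx=3.5,fy=3.3))
E
```

```text
[ 472.9  -325.07  120.37] [-0.21  0.46 -0.9 ] (np.float64(7.220979278143517), np.float64(0.09444974096699976)) 0.11331381825454218 0.0012320512895785593
plate in tool x,z [ 0.39 -0.5 ] yaw -0.0690577495294246 [-0.2  0.   0.2  0. ]
plate centre [ 473.41 -325.56   70.47] err mm [-0.1   0.47  0.07]
```

View pics/s19.png

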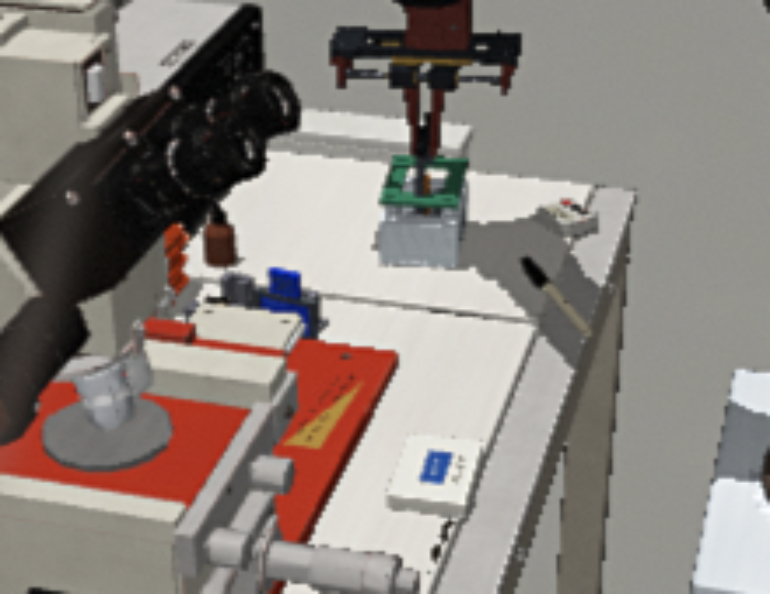

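View pics/w19.png

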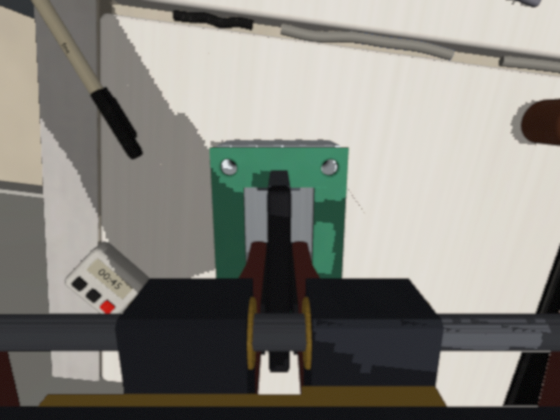

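The side view shows the plate level above the housing, with the amber tab under its window. The wrist view shows the plate holes at (228,167) and (329,167), steady over the rim. Nothing else has moved, so I am handing the job in.

```bash
python3 -c "
from bench import ctrl
print(ctrl.finish_job()); print(ctrl.state()['time'])"
```

```text
the job is handed in; nothing more can be done
None
the job is handed in; nothing more can be done
```

The amber filter stands fully down in the housing's middle slot and has been released. The green cover plate is held level by its handle above the housing, and I handed the job in at about 18 s.

**Filter:** I lifted it by its tab and lowered it until it touched the floor, with the tool 64 mm up, as expected. A picture after release shows it upright between the ribs of the middle slot.

**Cover plate:** My last check, after 0.4 s of holding still, put the plate centre within about 0.1 mm of the housing centre sideways. The heading agreed to about 0.1°, and the underside was about 20.5 mm above the rim. Only the two holes at the plate's +y end (away from the timer) could be seen. Through them the dark edges of the threads show where I predicted. The other two holes follow from the fit.

**Points that disagreed or deserve mention:**
- **Rack:** the filters stood facing the rack's y, in line with each other, not facing x as described. I gripped the tab as it actually stood.
- **Lean at the grasp:** I leaned the gripper about 6° to clear the nearby instrument box. A first try at a 40° pitch reached only about 32°, close to a joint limit, so I dropped it.
- **Position readings:** the measured position was off by 1–3 mm after longer moves, so I corrected it step by step.
- **Calibration:** the camera calibration is good to about 2 mm. The alignment relies on plate and housing being measured with the same wrist camera.

The blue filter stayed in the rack and I saw no change in the other things. Contact forces I read stayed at roughly 10 N or less.

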